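# Load the batch plate and zero the counter

## Task

Start a new batch at the inspection bench: draw the orange batch plate out of its grey holder, lay it down flat and let go of it, then take it again and slide it nose first fully home into the slot of the white counting station, its black raised grip staying outside. After that, turn the station's red reset knob counter-clockwise back to its zero stop. Leave the bin, the casting, the bottle and the brush where they are.

Things in the scene. Friction and masses are not known exactly. Their poses are not given: they have to be found in the camera images.
- plate: Loose orange plate 160 x 60 x 10 mm (x, y, z), about 0.2 kg. Origin: centre of its underside; +x to its nose (white stripe), +z up. A black grip bar stands across it near the tail: 14 mm thick (x), 50 mm wide (y), centred at x = -62 mm, from z = 10 to 42 mm. At the start the tail and bar are inside the holder; about 105 mm sticks out, lying level 12 mm above the table.
- plate_nose (a point): Point on the plate at the middle of its nose end face (x = +80 mm, z = 5 mm in the plate's frame).
- plate_grip (a point): Point on the axis of the plate's black grip bar, at a height to hold it (x = -62 mm, z = 30 mm in the plate's frame); same axes as the plate.
- holder: Fixed grey roofed pocket, 70 mm deep, 78 wide, 70 tall (inside 66 wide, 66 high). Origin: on the table under the middle of its open mouth; +x points out of it, the way to draw the plate. The plate lies on a tongue 36 mm wide, 12 mm high, ending 65 mm in front of the mouth. Plate origin starts about 25 mm in front of the mouth; draw it 60 mm to clear the roof.
- station: Fixed white counting station. Origin: on the table under the middle of the slot mouth; +x points into the slot, +y to the counter housing. Slot roof: 36.5 mm above the table, x = 0 to 105, y = -48 to 48 mm. Counter housing: block x = -15 to 105, y = 48 to 152 mm, 45 mm tall, reset knob on top. With the plate home its origin is at x = 10 mm, its grip bar at x = -52 mm.
- slot_mouth (a point): Middle of the slot mouth on the slot floor, 12 mm above the table; axes as the station's. Slot 63 mm wide, 12.5 mm high, 90 mm deep to its stop. Black lead-ins at both sides (24 mm long, 70 mm apart at the outer end) and a tilted lip above widen the mouth. An aluminium apron 100 mm wide continues the slot floor 70 mm out in front (station x = -70 to 0).
- reset (a joint): Angle of the red reset knob in rad: 0 = at its zero stop, growing clockwise seen from above (up to 4.0). It starts between 0.6 and 1.4; stays where it is left. At 0 its raised bar lies along the station's x axis, one end at the long green tick; at angle q the bar is turned clockwise by q.
- reset_grip (a point): Point on the knob's vertical axis at the height to grip its raised bar (station x = 58 mm, y = 100 mm).
- bin: Bystander: loose open blue bin 130 x 230 x 60 mm with dark castings in it; origin at the centre of its underside.
- casting: Bystander: loose dark steel round casting, 68 mm across, 26 mm tall; origin at the centre of its underside.
- bottle: Bystander: loose white bottle with red cap, 56 mm across, 130 mm tall; origin at the centre of its underside.
- brush: Bystander: loose hand brush lying on the table, handle towards its -x; origin on the underside.
Mind the look-alikes: they are no part of the job. Of the things like the plate, leave any that is brown; of the rest the larger one is meant. There is more than one size of the holder; the job needs the smaller.

How it is judged:
By the outcome, as a careful person would: the job done as asked, in the order asked, and still so for the second after the job is handed in, with the robot touching nothing.
It also fails if it takes over 72 s, if anything falls off the work surface, if the arm or the gripper's body presses on something with over 40 N, if the wrist force passes 120 N, or if a joint passes its speed limit or range.

## Robot

A 6-joint arm with a two-finger parallel gripper is mounted at the origin on the work surface. World frame = base frame: x ahead of the robot, y to its left, z up, the work surface at z = 0. Lengths are in mm, angles in rad, forces in N, time in s.
With the tool pointing down it reaches from about 300 to 775 mm from the base axis. Payload 14.6 kg.
Tool frame: the origin (TCP) lies at the very end of the fingers, on their centre line; the grasp point (between the pads) lies arm.grip_point_offset behind it (arm.grip_point_offset is the distance from the TCP to the grasp point, in mm); z points along the fingers, y is the direction in which the jaws open and shut (so a half turn about z gives the same grasp; the last joint's range is limited). The gripper opens to 94 mm and grips with 3 to 60 N. Pads are 16 mm wide; open, the fingers measure 119 mm over their backs; the gripper's body (75 mm by 177 mm) begins 78 mm behind the grasp point.
Start: joints at [-1.334, 0.3, 1.521, -0, 1.321, -0.067], TCP at [164.525, -524.806, 205.446] pointing down, gripper open.
Joint ranges: [-3.03, 3.03], [-0.79, 2.21], [0.23, 2.52], [-1.04, 4.18], [0, 3.07], [-2.55, 2.55]. Speed limits (rad/s): [2.22, 2.22, 2.57, 3.14, 3.14, 3.14].

## Interface

Orientations are given as a rotation vector (axis times angle).
In Python, from rig import arm gives the robot as it stands. The module is installed in compiled form; this text tells all that it offers.
- The arm moves only by the tool step_arm, never from a script. Its arguments are lists of equal length, an entry for each row: "dp": the shift along the world's x, y, z in mm, a list of three; "twist": the turn about the world's z in rad; "fingers": the opening, from -1 (shut) to 1 (fully open). In form: {"dp": [[dx, dy, dz], ...], "twist": [twist, ...], "fingers": [fingers, ...]}. A call has exactly 8 rows; each row is the pose to reach, as a shift and turn from the pose measured when the call began; what a row does not reach only later rows make up. A row lasts 1/12 s, in which the tool goes at most 41.7 mm and 7.16 degrees, less where a joint would pass 70% of its speed; a pose out of reach is approached as far as the arm can. A call with a gripper value outside its range is refused whole. The fingers move at their own pace and stop on an object; the grip force is fixed at half the most. Time passes only in rows, so rows that repeat a pose let the fingers close, or fill a call up. It gives the time, the measured TCP pose, the force and the opening at its end, in the units of the state.
- arm.sense(): the state, without advancing time (a new reading comes with each control period).
- arm.get_image(name): name is "scene" or "top" or "wrist"; returns the picture (420x560x3 uint8, red, green, blue); there is no depth.
- arm.camera_info(name): a dict with "fx", "fy", "cx", "cy" (pixels), "R" (3x3) and "t" (3): a world point X has camera coordinates R X + t; the wrist camera has in their place "tool_from_camera" (4x4, takes a point from camera to tool coordinates, whose origin is the TCP and whose axes are the flange's). Camera axes: x right, y down, z forward; pixel columns grow to the right and rows downward; lengths in mm; the calibration is good to about 2 mm. A picture is of the moment at which its call begins: read the wrist's pose just before it. camera_info takes no time and is no camera call.
- arm.finish_job(): hands the job in, once; it reports no verdict.
Trained networks look in the newest picture that a camera, given by its name, has taken for a name from the list of things; names that differ only in an ending like _2 or _b are one class to them, and where a whole thing is asked for, a point or a joint stands for the part that bears it (a point fixed in the world has none). Each returns a list of dicts, best first, with "p" (0 to 1); they miss things now and then, are a little off and sometimes report something else, mostly with a low value. They report only what shows in the picture. A call takes as long as a camera call. They do not tell look-alikes from the thing itself.
- arm.silhouettes(camera, thing): "pixels" (420x560 bool, what is visible of it) and "pixel" ([column, row] in pixels, amid what is visible of it).
The state is a dict: "t": time; "qpos": joint angles; "dq": joint speeds; "joint_torque": joint torques, N m; "tcp_pos": TCP position; "eef_rot": TCP orientation; "wrist_force": force on the tool from outside, world axes, zero at the start; "ft_torque": the same for the moment, N m; "grip_width": opening from 0.0 (shut) to 1.0 (fully open).
Only numpy, scipy, OpenCV 4.12 (cv2) and the standard library are available. Lean on these libraries where they do the work, as an engineer would, in place of code of your own. Each camera call takes 0.05 s, during which the arm holds its last target.

## Working session

There is one attempt and no reset: what is moved stays moved. The work goes in short steps, Python scripts to look and compute and a tool call to move; the robot and the scene stay as the last step left them, time stands still between calls to the robot, and variables do not carry over. Pictures are saved under pics/ and viewed, and the job is handed in when it is done.

Besides the shell and the picture viewer there is one more tool, called after "Call:" by a JSON object that holds its "op" and its "data", one argument or row to a line. step_arm: Moves the arm, as the interface text tells. Its arguments: {"type":"object","properties":{"dp":{"type":"array","items":{"type":"array","items":{"type":"number"}}},"twist":{"type":"array","items":{"type":"number"}},"fingers":{"type":"array","items":{"type":"number"}}},"required":["dp","twist","fingers"]}

```bash
mkdir -p pics; ls; python3 - <<'E'
from rig import arm
import cv2, numpy as np
s=arm.sense(); print({k:(np.round(v,3).tolist()) for k,v in s.items()}); print(arm.grip_point_offset)
for n in("scene","top","wrist"):
    im=arm.get_image(n); cv2.imwrite(f"pics/{n}0.png",im[:,:,::-1]); print(n,arm.camera_info(n))
E
```

```text
pics
{'t': 0.0, 'qpos': [-1.334, 0.3, 1.522, -0.0, 1.321, -0.067], 'dq': [0.0, 0.0, 0.001, -0.001, 0.0, -0.001], 'joint_torque': [-0.002, -53.181, -35.274, 0.071, 0.024, -0.0], 'tcp_pos': [164.469, -524.554, 204.871], 'eef_rot': [-3.104, -0.475, 0.0], 'wrist_force': [0.939, 0.889, 0.11], 'ft_torque': [-0.023, -0.023, -0.007], 'grip_width': 0.997}
18.8
scene {'fx': 490.8828174731528, 'fy': 490.8828174731528, 'cx': 281.4513852690246, 'cy': 213.2715121103491, 'R': array([[ 0.11968471,  0.99258776,  0.02109741],
       [ 0.58112468, -0.05280999, -0.81209926],
       [-0.80496564,  0.10945609, -0.58313779]]), 't': array([  11.24945384, -264.85094568, 1830.57237654])}
top {'fx': 513.4926856032189, 'fy': 513.4926856032189, 'cx': 278.07450325093515, 'cy': 205.12494031118592, 'R': array([[ 0.02250535, -0.99958693,  0.01787393],
       [-0.99225369, -0.02451792, -0.12178459],
       [ 0.12217252, -0.01499467, -0.9923956 ]]), 't': array([-129.03222587,  565.74801   , 1817.78047455])}
wrist {'fx': 377.5744768151313, 'fy': 377.5744768151313, 'cx': 285.86148506840254, 'cy': 206.19745714460223, 'tool_from_camera': array([[ 4.35268675e-05, -9.73178412e-01, -2.30051684e-01,
         6.63803886e+01],
       [ 9.99999628e-01,  2.40486474e-04, -8.28115623e-04,
        -1.63957492e-01],
       [ 8.61228565e-04, -2.30051562e-01,  9.73178060e-01,
        -1.78511624e+02],
       [ 0.00000000e+00,  0.00000000e+00,  0.00000000e+00,
         1.00000000e+00]])}
```

View pics/scene0.png

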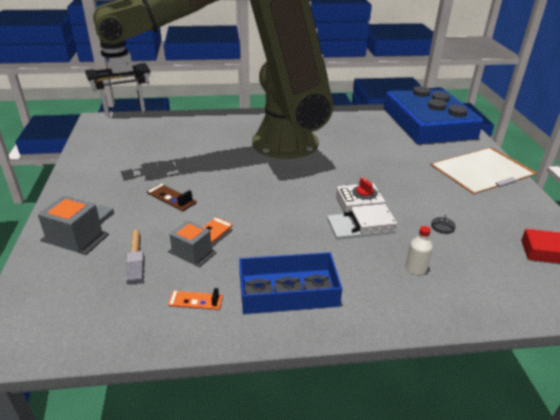

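View pics/top0.png

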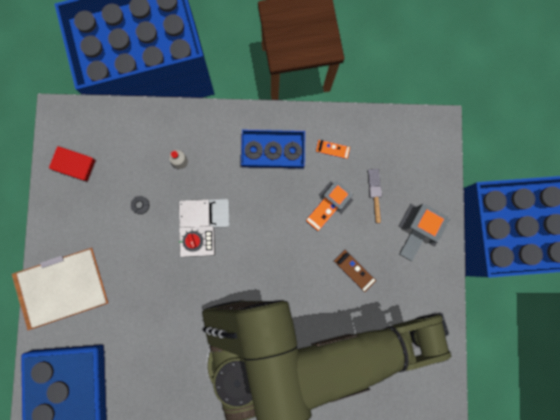

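View pics/wrist0.png

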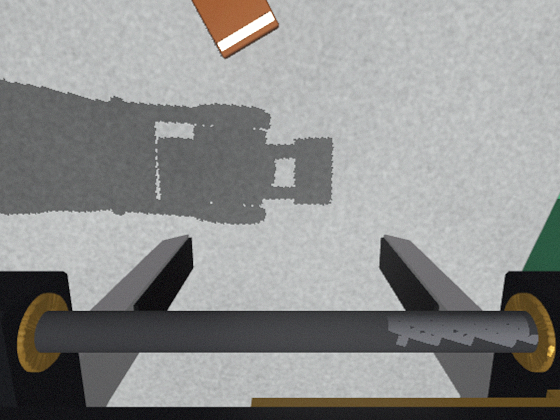

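The top view shows the small holder at about (338,196) with the orange plate sticking out to (315,220). The station is at (205,225) with its mouth to the right (dark lip at x≈211, apron to 228), and the knob is at (193,241). The brown plate is at (354,270), the small orange plate at (333,149), and the big holder at (428,225).

```bash
cat > h.py <<'E'
from rig import arm
import cv2, numpy as np
from scipy.spatial.transform import Rotation as Ro
def cam(n,s=None):
    c=arm.camera_info(n); K=np.array([[c['fx'],0,c['cx']],[0,c['fy'],c['cy']],[0,0,1]])
    if 'R' in c: return K,np.array(c['R']),np.array(c['t'])
    s=s or arm.sense(); T=np.eye(4); T[:3,:3]=Ro.from_rotvec(s['eef_rot']).as_matrix(); T[:3,3]=s['tcp_pos']
    M=np.linalg.inv(T@c['tool_from_camera']); return K,M[:3,:3],M[:3,3]
def plane(C,uv,z):
    K,R,t=C; o=-R.T@t; out=[]
    for p in np.atleast_2d(uv):
        d=R.T@np.linalg.inv(K)@np.array([p[0],p[1],1]); out.append(o+d*(z-o[2])/d[2])
    return np.array(out)
def proj(C,X):
    K,R,t=C; p=(K@(R@np.atleast_2d(X).T+t[:,None])).T; return p[:,:2]/p[:,2:]
def tri(Cs,uvs):
    A=np.zeros((3,3));b=np.zeros(3)
    for (K,R,t),uv in zip(Cs,uvs):
        d=R.T@np.linalg.inv(K)@np.array([uv[0],uv[1],1]);d/=np.linalg.norm(d);P=np.eye(3)-np.outer(d,d);A+=P;b+=P@(-R.T@t)
    return np.linalg.solve(A,b)
def snap(n,f):
    s=arm.sense(); C=cam(n,s); im=arm.get_image(n)[:,:,::-1].copy(); cv2.imwrite(f'pics/{f}.png',im)
    np.savez(f'pics/{f}.npz',K=C[0],R=C[1],t=C[2]); return im,C
def load(f):
    d=np.load(f'pics/{f}.npz'); return d['K'],d['R'],d['t']
E
python3 - <<'E'
from h import *
im=cv2.imread('pics/top0.png'); a=im[170:250,295:365]; b=im[185:270,165:245]
a=cv2.resize(a,(560,640),interpolation=cv2.INTER_CUBIC)[:600]; cv2.imwrite('pics/topA.png',a)
cv2.imwrite('pics/topB.png',cv2.resize(b,(560,595),interpolation=cv2.INTER_CUBIC))
C=cam('top')
print(plane(C,[[315,222],[322,212]],22),plane(C,[[338,196]],70),plane(C,[[193,241]],60),plane(C,[[211,214],[229,214]],12))
E
```

```text
[[ 511.99199005 -251.13650196   22.        ]
 [ 549.09281093 -276.11827654   22.        ]] [[ 602.3834398  -327.55248398   70.        ]] [[431.00464307 181.38988238  60.        ]] [[532.98766569 127.37654962  12.        ]
 [534.58311812  61.97902095  12.        ]]
```

View pics/topA.png

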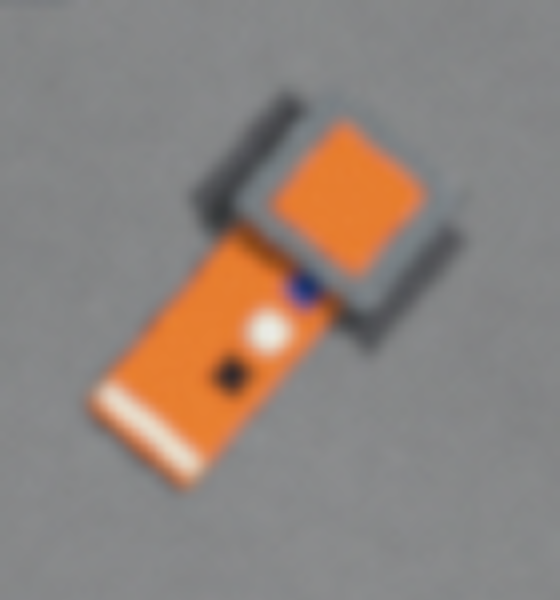

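View pics/topB.png

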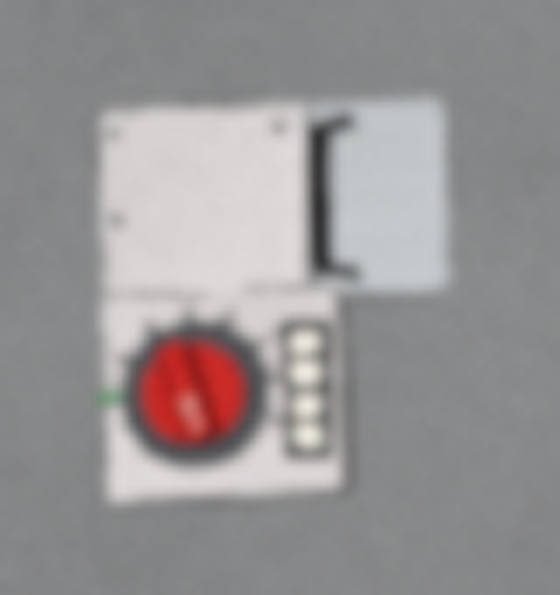

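```bash
python3 - <<'E'
from h import *
C=load if 0 else cam('top')
n=plane(C,np.array([[92,403],[185,488]])/8+[295,170],22); print(n, n.mean(0), np.linalg.norm(n[0]-n[1]))
d=n[1]-n[0]; print('edge yaw',np.degrees(np.arctan2(d[1],d[0])))
side=plane(C,np.array([[92,403],[230,232],[205,480],[338,318]])/8+[295,170],22); 
for i in(0,2):
    d=side[i]-side[i+1];print(np.degrees(np.arctan2(d[1],d[0])))
# station
S=plane(C,np.array([[300,108],[303,290],[100,112],[105,292]])/7+[165,185],36.5);print(S)
S=plane(C,np.array([[443,98],[448,290]])/7+[165,185],12);print(S)
print(plane(C,np.array([[192,392]])/7+[165,185],65))
E
```

```text
[[ 517.16164326 -220.19001555   22.        ]
 [ 479.58023299 -262.90904097   22.        ]] [ 498.37093813 -241.54952826   22.        ] 56.89707840339318
edge yaw -131.33921044738221
142.264431536138
141.58803758169307
[[579.336198   137.72993565  36.5       ]
 [485.5233916  132.5251164   36.5       ]
 [574.71172745 240.21548065  36.5       ]
 [482.08121818 233.41512668  36.5       ]]
[[589.61207347  66.46625449  12.        ]
 [489.23108523  60.43040532  12.        ]]
[[430.71307313 182.64869224  65.        ]]
```

The nose centre is about (498,-241) with plate yaw about 141°. The station mouth is about (532,135) with yaw about 92.5°. Next I'll move over the plate with the jaws turned across it.

Call:
{"op": "step_arm", "data": {
  "dp": [
    [40,30,0],
    [75,55,0],
    [110,80,0],
    [145,105,0],
    [180,130,0],
    [210,155,0],
    [240,180,0],
    [270,205,0]
  ],
  "twist": [0.125,0.25,0.375,0.5,0.625,0.75,0.875,1.0],
  "fingers": [1,1,1,1,1,1,1,1]
}}

```text
t: 0.82
tcp_pos: [431.2, -321.8, 205.0]
eef_rot: [-2.491, -1.913, 0.001]
wrist_force: [0.0, -1.5, 0.1]
grip_width: 1.0
```

Call:
{"op": "step_arm", "data": {
  "dp": [
    [35,20,0],
    [70,40,0],
    [85,55,0],
    [100,60,0],
    [115,60,0],
    [115,60,0],
    [115,60,0],
    [115,60,0]
  ],
  "twist": [0.125,0.25,0.375,0.5,0.625,0.75,0.875,1.0],
  "fingers": [1,1,1,1,1,1,1,1]
}}

```text
t: 1.48
tcp_pos: [546.3, -261.5, 204.4]
eef_rot: [-1.268, -2.873, 0.001]
wrist_force: [0.0, -0.2, -1.0]
grip_width: 0.999
```

```bash
python3 - <<'E'
from h import *
s=arm.sense(); print(s['t'],s['tcp_pos'],s['eef_rot'],s['qpos'])
im,C=snap('wrist','w1'); print(proj(C,[[498,-241,22],[560,-292,22]]))
E
```

```text
1.4833 [ 546.29093001 -261.52510785  204.41144696] [-1.26785046e+00 -2.87282366e+00  1.31643055e-03] [-5.06520247e-01  4.26551910e-01  1.35204866e+00 -9.86606150e-04
  1.36434955e+00 -1.24587994e+00]
[[262.71834496 137.96083112]
 [275.37761429 219.44862547]]
```

View pics/w1.png

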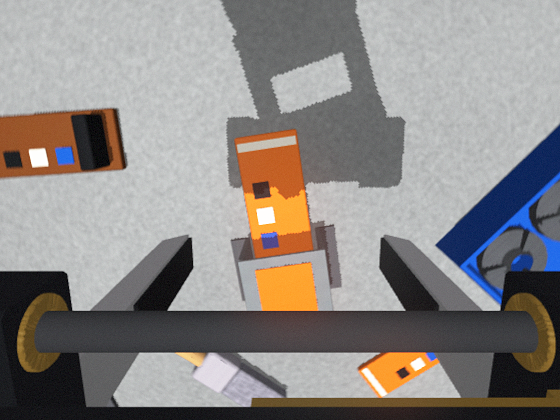

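Wrist view: the plate nose edge runs from about (235,138) to (297,129), and the holder roof's front edge is at about y=258. I'll move closer and take a second view.

Call:
{"op": "step_arm", "data": {
  "dp": [
    [0,-5,-10],
    [0,-10,-30],
    [2,-15,-50],
    [2,-20,-60],
    [2,-20,-60],
    [2,-20,-60],
    [2,-20,-60],
    [2,-20,-60]
  ],
  "twist": [0.12,0.14,0.14,0.14,0.14,0.14,0.14,0.14],
  "fingers": [1,1,1,1,1,1,1,1]
}}

```text
t: 2.2
tcp_pos: [548.6, -281.6, 145.8]
eef_rot: [1.051, 2.96, -0.002]
wrist_force: [-0.2, -0.4, -1.3]
grip_width: 1.001
```

```bash
python3 - <<'E'
from h import *
s=arm.sense(); print(s['t'],s['tcp_pos'],s['eef_rot'],s['qpos'])
im,C=snap('wrist','w2')
a=cv2.imread('pics/w1.png')[115:275,220:350]; b=im[40:260,190:380]
cv2.imwrite('pics/w12.png',np.hstack([cv2.resize(a,(455,560),interpolation=cv2.INTER_CUBIC), np.vstack([cv2.resize(b,(342,396),interpolation=cv2.INTER_CUBIC),np.zeros((164,342,3),np.uint8)])]))
E
```

```text
2.2 [ 548.60077538 -281.61147052  145.81990166] [ 1.05052463e+00  2.96019992e+00 -1.94879290e-03] [-5.33146605e-01  4.97794363e-01  1.38783987e+00 -1.17849326e-03
  1.25521938e+00 -1.42154100e+00]
```

View pics/w12.png

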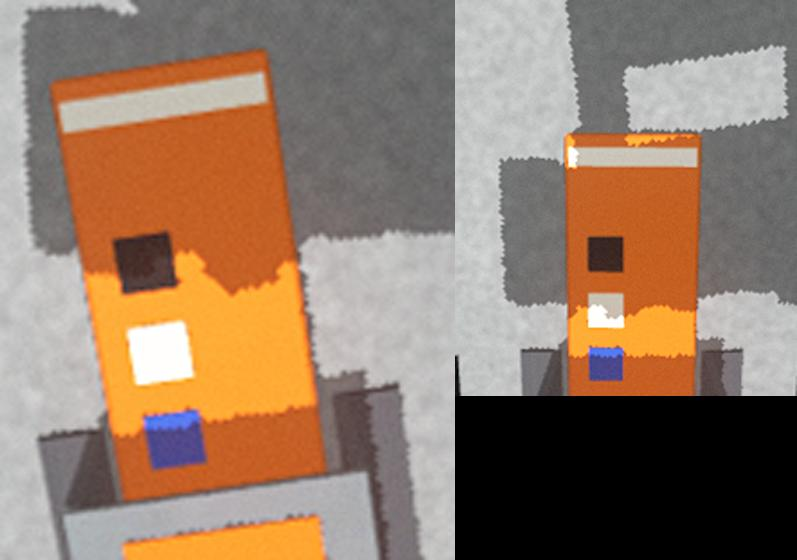

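View pics/w2.png

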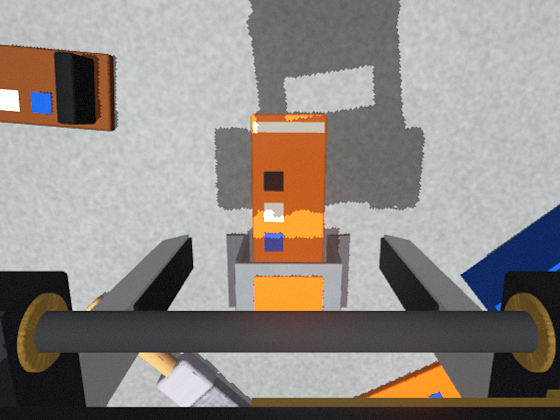

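```bash
python3 - <<'E'
from h import *
C1,C2=load('w1'),load('w2')
L=tri([C1,C2],[(234.9,139.3),(252.2,115)]);R=tri([C1,C2],[(296.3,129.9),(326.1,114.4)])
print(L,R,np.linalg.norm(L-R))
# 22mm plane both
for C,a in((C1,[(234.9,139.3),(296.3,129.9)]),(C2,[(252.2,115),(326.1,114.4)])):
    p=plane(C,a,22);d=p[0]-p[1];y=np.arctan2(d[1],d[0]);print(p,np.degrees(y)+90,np.linalg.norm(d),'nose',p.mean(0))
s=arm.sense();r=s['eef_rot'];M=Ro.from_rotvec(r).as_matrix();print('tool x yaw',np.degrees(np.arctan2(M[1,0],M[0,0])))
# side edges in w2
p=plane(C2,[(252.2,115),(252.8,238),(326.1,114.4),(325.5,238)],22);
for i in(0,2): d=p[i]-p[i+1];print(np.degrees(np.arctan2(d[1],d[0])))
E
```

```text
[ 480.0522799  -258.33435624   31.81465119] [ 515.84885418 -214.09981557   21.40048894] 57.8493223297948
[[ 479.44604698 -259.61628814   22.        ]
 [ 516.31555677 -214.20589323   22.        ]] -39.073761522657776 58.49328780929554 nose [ 497.88080187 -236.91109068   22.        ]
[[ 479.43342025 -258.96461531   22.        ]
 [ 515.32419006 -214.04314464   22.        ]] -38.623698493325946 57.4985728882793 nose [ 497.37880516 -236.50387998   22.        ]
tool x yaw 140.93734864327746
140.0461393487253
142.03235048576107
```

```bash
python3 - <<'E'
from h import *
C2=load('w2'); o=np.array([559.6,-287.2,0]);a=np.radians(140.9)
x=np.array([np.cos(a),np.sin(a),0]);y=np.array([-np.sin(a),np.cos(a),0])
def loc(uv,z):
    for p in plane(C2,uv,z)-o: print(uv and '',round(p@x,1),round(p@y,1),z)
loc([(228,234),(349,234)],5); loc([(236,263),(341,263)],70); loc([(249,240),(327,240)],12)
im=cv2.imread('pics/w2.png')[180:320,180:400]; cv2.imwrite('pics/w2c.png',cv2.resize(im,None,fx=3.6,fy=3.6,interpolation=cv2.INTER_CUBIC))
E
```

```text
-22.1 53.6 5
 -22.0 -53.4 5
 -23.5 38.1 70
 -23.4 -37.2 70
 -25.4 34.4 12
 -25.3 -33.3 12
```

View pics/w2c.png

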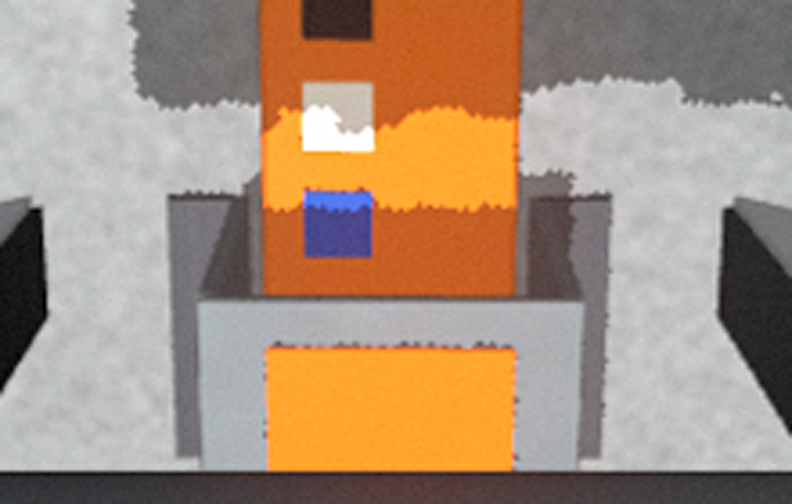

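The geometry agrees: holder mouth at plate x≈-24, roof width about 76, and yaw 140.9°. I'll descend and grasp the plate by its sides.

Call:
{"op": "step_arm", "data": {
  "dp": [
    [5,0,-30],
    [5,0,-60],
    [5,0,-90],
    [5,0,-115],
    [5,0,-130],
    [5,0,-138],
    [5,0,-141],
    [5,0,-141]
  ],
  "twist": [0,0,0,0,0,0,0,0],
  "fingers": [1,1,1,1,1,1,1,1]
}}

```text
t: 2.92
tcp_pos: [553.8, -281.6, 5.1]
eef_rot: [1.05, 2.96, -0.002]
wrist_force: [0.2, 1.3, 1.2]
grip_width: 1.002
```

Call:
{"op": "step_arm", "data": {
  "dp": [
    [0,0,0],
    [0,0,0],
    [0,0,0],
    [0,0,0],
    [0,0,0],
    [0,0,0],
    [0,0,0],
    [0,0,0]
  ],
  "twist": [0,0,0,0,0,0,0,0],
  "fingers": [-1,-1,-1,-1,-1,-1,-1,-1]
}}

```text
t: 3.58
tcp_pos: [553.9, -281.8, 5.5]
eef_rot: [1.05, 2.96, -0.002]
wrist_force: [-3.7, -0.7, 5.3]
grip_width: 0.636
```

The opening of 0.636 is 59.8 mm, so it is the plate. The tips reach about 6 mm below its underside, though, so I couldn't lay it flat on the table. I'll re-grip 8 mm higher first.

Call:
{"op": "step_arm", "data": {
  "dp": [
    [0,0,0],
    [0,0,0],
    [0,0,4],
    [0,0,8],
    [0,0,8],
    [0,0,8],
    [0,0,8],
    [0,0,8]
  ],
  "twist": [0,0,0,0,0,0,0,0],
  "fingers": [1,1,1,1,-1,-1,-1,-1]
}}

```text
t: 4.25
tcp_pos: [553.8, -281.7, 13.3]
eef_rot: [1.05, 2.96, -0.002]
wrist_force: [0.6, 0.2, -0.2]
grip_width: 0.669
```

Call:
{"op": "step_arm", "data": {
  "dp": [
    [0,0,0],
    [0,0,0],
    [0,0,0],
    [0,0,0],
    [0,0,1],
    [0,0,2],
    [0,0,3],
    [0,0,3]
  ],
  "twist": [0,0,0,0,0,0,0,0],
  "fingers": [-1,-1,-1,-1,-1,-1,-1,-1]
}}

```text
t: 4.92
tcp_pos: [553.8, -281.7, 16.4]
eef_rot: [1.05, 2.96, -0.002]
wrist_force: [-0.8, 0.7, -2.2]
grip_width: 0.635
```

Call:
{"op": "step_arm", "data": {
  "dp": [
    [-8,6,0],
    [-19,15,0],
    [-31,25,0],
    [-43,35,0],
    [-54,44,0],
    [-66,53,0],
    [-76,61,0],
    [-82,66,0]
  ],
  "twist": [0,0,0,0,0,0,0,0],
  "fingers": [-1,-1,-1,-1,-1,-1,-1,-1]
}}

```text
t: 5.58
tcp_pos: [470.9, -215.0, 16.4]
eef_rot: [1.05, 2.96, -0.002]
wrist_force: [-0.4, 1.1, -2.2]
grip_width: 0.639
```

```bash
python3 - <<'E'
from h import *
im,C=snap('wrist','w3'); snap('top','t3')
E
```

```text
(no output)
```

View pics/w3.png

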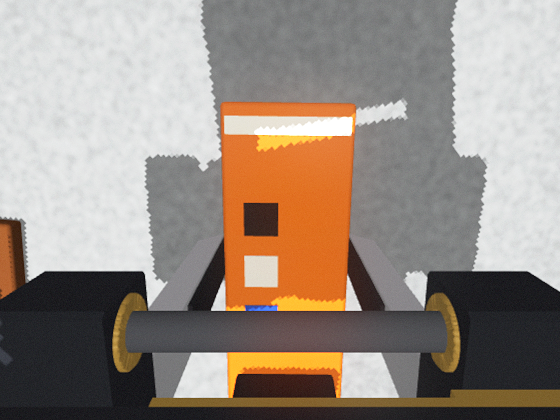

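The plate is out, held by its sides, with its bar clear of the holder. I'll carry it across and turn it to the station's heading.

Call:
{"op": "step_arm", "data": {
  "dp": [
    [0,5,15],
    [5,15,28],
    [15,32,30],
    [28,50,30],
    [42,70,30],
    [55,88,30],
    [64,102,30],
    [70,110,30]
  ],
  "twist": [0,-0.1,-0.22,-0.34,-0.46,-0.58,-0.7,-0.8],
  "fingers": [-1,-1,-1,-1,-1,-1,-1,-1]
}}

```text
t: 6.35
tcp_pos: [542.9, -104.1, 46.6]
eef_rot: [2.126, 2.312, -0.002]
wrist_force: [-0.1, -0.1, -2.4]
grip_width: 0.635
```

Call:
{"op": "step_arm", "data": {
  "dp": [
    [0,0,-8],
    [0,0,-18],
    [0,0,-28],
    [0,0,-34],
    [0,0,-38],
    [0,0,-41],
    [0,0,-43],
    [0,0,-43]
  ],
  "twist": [-0.04,-0.04,-0.04,-0.04,-0.04,-0.04,-0.04,-0.04],
  "fingers": [-1,-1,-1,-1,-1,-1,-1,-1]
}}

```text
t: 7.02
tcp_pos: [542.8, -104.2, 3.5]
eef_rot: [2.172, 2.27, -0.002]
wrist_force: [-0.0, 0.1, -2.0]
grip_width: 0.636
```

Call:
{"op": "step_arm", "data": {
  "dp": [
    [0,0,-0.5],
    [0,0,-1],
    [0,0,-1.3],
    [0,0,-1.6],
    [0,0,-1.8],
    [0,0,-1.8],
    [0,0,-1.8],
    [0,0,-1.8]
  ],
  "twist": [0,0,0,0,0,0,0,0],
  "fingers": [-1,-1,-1,-1,-1,-1,-1,-1]
}}

```text
t: 7.68
tcp_pos: [542.8, -104.2, 1.7]
eef_rot: [2.172, 2.27, -0.002]
wrist_force: [0.7, 0.4, -1.9]
grip_width: 0.635
```

Call:
{"op": "step_arm", "data": {
  "dp": [
    [0,0,0],
    [0,0,0],
    [0,0,0],
    [0,0,15],
    [0,0,50],
    [0,0,90],
    [0,0,125],
    [0,0,140]
  ],
  "twist": [0,0,0,0,0,-0.1,-0.2,-0.32],
  "fingers": [1,1,1,1,1,1,1,1]
}}

```text
t: 8.35
tcp_pos: [544.3, -104.6, 146.8]
eef_rot: [2.506, 1.886, 0.004]
wrist_force: [-0.2, -0.7, 1.3]
grip_width: 1.0
```

Call:
{"op": "step_arm", "data": {
  "dp": [
    [0,-10,5],
    [0,-30,10],
    [0,-50,10],
    [0,-60,10],
    [0,-60,10],
    [0,-60,10],
    [0,-60,10],
    [0,-60,10]
  ],
  "twist": [-0.12,-0.24,-0.36,-0.48,-0.6,-0.72,-0.84,-0.96],
  "fingers": [1,1,1,1,1,1,1,1]
}}

```text
t: 9.02
tcp_pos: [544.3, -164.7, 156.9]
eef_rot: [3.095, 0.506, 0.0]
wrist_force: [0.9, 0.3, 0.9]
grip_width: 0.999
```

Call:
{"op": "step_arm", "data": {
  "dp": [
    [0,0,0],
    [0,0,0],
    [0,0,0],
    [0,0,0],
    [0,0,0],
    [0,0,0],
    [0,0,0],
    [0,0,0]
  ],
  "twist": [-0.12,-0.24,-0.29,-0.29,-0.29,-0.29,-0.29,-0.29],
  "fingers": [1,1,1,1,1,1,1,1]
}}

```text
t: 9.68
tcp_pos: [544.3, -164.7, 156.9]
eef_rot: [3.135, 0.055, -0.001]
wrist_force: [-0.6, -1.1, 0.1]
grip_width: 1.002
```

```bash
python3 - <<'E'
from h import *
s=arm.sense();r=s['eef_rot'];M=Ro.from_rotvec(r).as_matrix();print('tool x yaw',np.degrees(np.arctan2(M[1,0],M[0,0])),s['tcp_pos'],s['qpos'],s['t'])
im,C=snap('wrist','w4'); snap('top','t4');snap('scene','s4')
E
```

```text
tool x yaw 2.018047858153173 [ 544.26039419 -164.690372    156.91567091] [-0.35553896  0.38315976  1.52592316 -0.00601884  1.231048    1.18203509] 9.6833
```

View pics/w4.png

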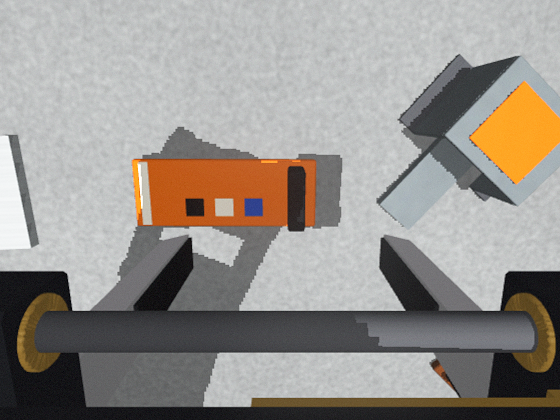

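View pics/s4.png

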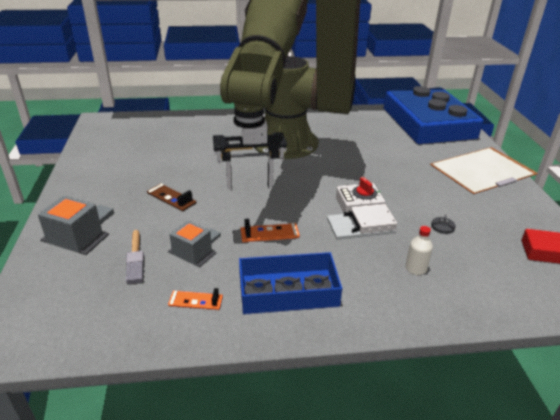

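The plate lies flat at (135–315, 160–226) with its bar at x≈289–305. I'll crop for accuracy.

```bash
python3 - <<'E'
from h import *
im=cv2.imread('pics/w4.png'); cv2.imwrite('pics/w4c.png',cv2.resize(im[145:245,125:325],None,fx=4,fy=4,interpolation=cv2.INTER_CUBIC))
C=load('w4'); print(-C[1].T@C[2])
# silhouettes of orange
hsv=cv2.cvtColor(im,cv2.COLOR_BGR2HSV); 
E
```

```text
[ 610.63695255 -161.02817974  335.3713571 ]
```

View pics/w4c.png

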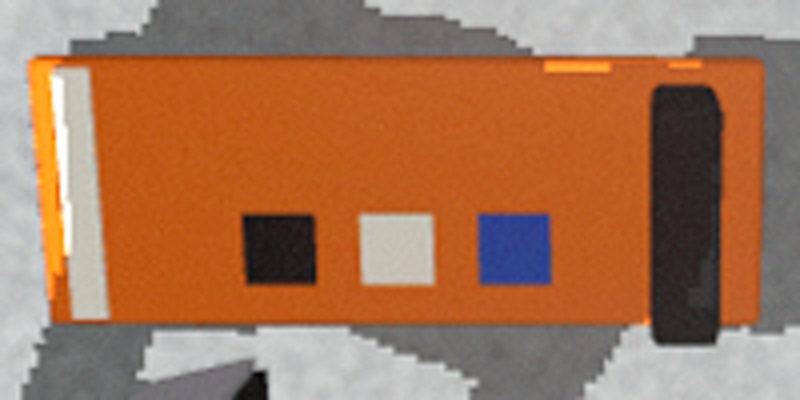

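```bash
python3 - <<'E'
from h import *
from scipy.optimize import least_squares
C=load('w4'); f=lambda a:np.array(a)/4+[125,145]
uv=f([(30,58),(50,322),(763,58),(760,322)])
L=np.array([[80,30,10],[80,-30,10],[-80,30,10],[-80,-30,10]],float)
# world: image up=+x ; plate y=+ -> yaw 92 => -x world (down)
L[:,1]*=-1
B=np.array([[-55,-25,42],[-55,25,42]],float); buv=f([(652,87),(652,343)])
def X(p,L,z=0):
    c,s=np.cos(p[2]),np.sin(p[2]);return np.c_[p[0]+c*L[:,0]-s*L[:,1],p[1]+s*L[:,0]+c*L[:,1],L[:,2]+p[3]]
LL=np.r_[L,B];U=np.r_[uv,buv]
r=least_squares(lambda p:(proj(C,X(p,LL))-U).ravel(),[540,-110,1.6,0]);print(r.x,np.degrees(r.x[2]),r.fun.round(1))
r=least_squares(lambda p:(proj(C,X([*p,0],LL))-U).ravel(),[540,-110,1.6]);p=r.x;print(p,np.degrees(p[2]),r.fun.round(1))
print('grip',X([*p,0],np.array([[-62,0,30.]])))
E
```

```text
[ 543.23065645 -111.55092931    1.60812377   -3.1874459 ] 92.13870498560435 [-0.8 -0.5  0.6  0.   0.5 -1.   0.1 -0.6 -0.2  2.6 -0.1 -0.7]
[ 543.83447311 -111.83074601    1.60874786] 92.17446240440732 [-2.  -0.7 -0.4  0.4  1.1 -1.4  0.8 -0.3  0.2  2.3  0.3 -0.3]
grip [[ 546.18690307 -173.7861015    30.        ]]
```

Call:
{"op": "step_arm", "data": {
  "dp": [
    [2,-9,-30],
    [2,-9,-65],
    [2,-9,-95],
    [2,-9,-120],
    [2,-9,-135],
    [2,-9,-142],
    [2,-9,-144],
    [2,-9,-144]
  ],
  "twist": [0,0,0,0,0,0,0,0],
  "fingers": [1,1,1,1,0.5,0,-0.3,-0.3]
}}

```text
t: 10.5
tcp_pos: [546.5, -173.7, 13.2]
eef_rot: [3.135, 0.055, -0.001]
wrist_force: [-0.3, 0.2, 0.2]
grip_width: 0.756
```

Call:
{"op": "step_arm", "data": {
  "dp": [
    [0,0,0],
    [0,0,0],
    [0,0,0],
    [0,0,0],
    [0,0,0],
    [0,0,0],
    [0,0,0],
    [0,0,0]
  ],
  "twist": [0,0,0,0,0,0,0,0],
  "fingers": [-1,-1,-1,-1,-1,-1,-1,-1]
}}

```text
t: 11.17
tcp_pos: [546.5, -173.8, 13.3]
eef_rot: [3.135, 0.055, -0.001]
wrist_force: [-0.0, -0.6, 0.3]
grip_width: 0.187
```

Call:
{"op": "step_arm", "data": {
  "dp": [
    [0,0,4],
    [0,0,10],
    [0,0,18],
    [0,0,26],
    [0,0,30],
    [0,0,30],
    [0,0,30],
    [0,0,30]
  ],
  "twist": [0,0,0,0,0,0,0,0],
  "fingers": [-1,-1,-1,-1,-1,-1,-1,-1]
}}

```text
t: 11.83
tcp_pos: [546.3, -173.7, 43.0]
eef_rot: [3.135, 0.055, -0.001]
wrist_force: [0.2, 0.0, -2.6]
grip_width: 0.147
```

```bash
python3 - <<'E'
from h import *
im,C=snap('wrist','w5'); snap('scene','s5')
E
```

```text
(no output)
```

View pics/w5.png

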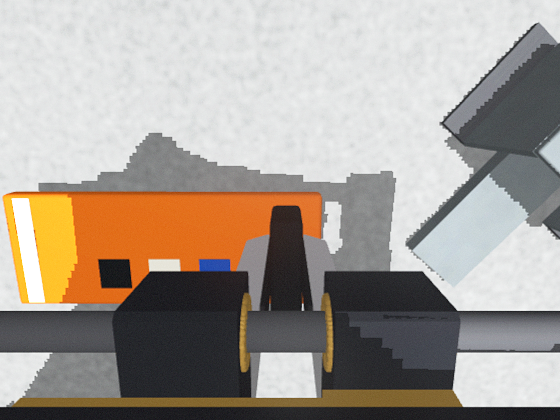

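```bash
python3 - <<'E'
from h import *
im=cv2.imread('pics/w5.png'); cv2.imwrite('pics/w5c.png',cv2.resize(im[170:320,0:340],None,fx=2.3,fy=2.3,interpolation=cv2.INTER_CUBIC))
im=cv2.imread('pics/s5.png'); cv2.imwrite('pics/s5c.png',cv2.resize(im[150:270,200:420],None,fx=3.6,fy=3.6,interpolation=cv2.INTER_CUBIC))
E
```

```text
(no output)
```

View pics/w5c.png

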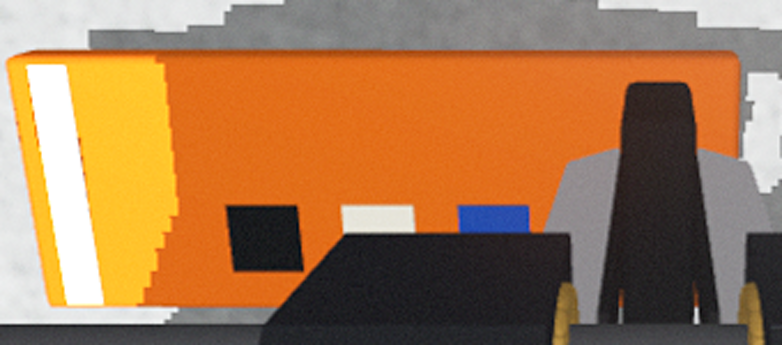

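View pics/s5c.png

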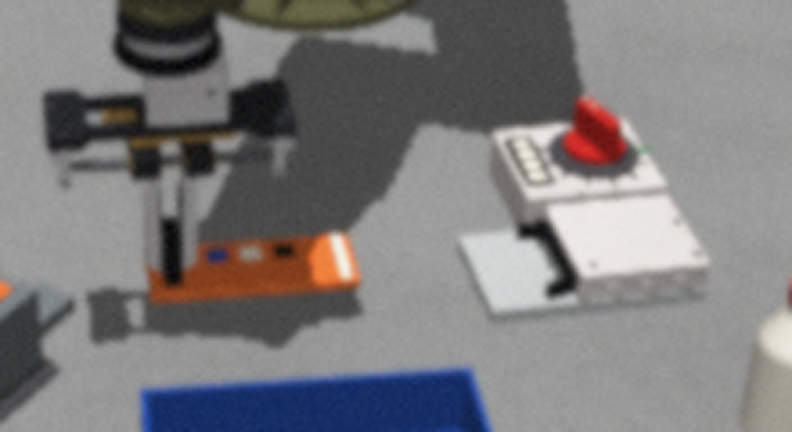

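```bash
cat >> h.py <<'E'
from scipy.optimize import least_squares
def PX(p,L):  # p: x,y,z,yaw,pitch(nose up +), about plate origin
    R=Ro.from_euler('ZYX',[p[3],-p[4],0]).as_matrix(); return (R@np.asarray(L,float).T).T+p[:3]
E
python3 - <<'E'
from h import *
C=load('w5'); f=lambda a:np.array(a)/2.3+[0,170]
U=f([(8,58),(50,303),(738,55),(625,85),(692,85)])
L=[[80,-30,10],[80,30,10],[-80,-30,10],[-55,-25,42],[-69,-25,42]]
r=least_squares(lambda p:(proj(C,PX(p,L))-U).ravel(),[544,-112,30,1.6,0]);print(r.x,np.degrees(r.x[3:]),r.fun.round(1))
r=least_squares(lambda p:(proj(C,PX([p[0],p[1],30,p[2],p[3]],L))-U).ravel(),[544,-112,1.6,0]);print(r.x,np.degrees(r.x[2:]),r.fun.round(1))
r=least_squares(lambda p:(proj(C,PX([p[0],p[1],30,p[2],0],L))-U).ravel(),[544,-112,1.6]);print(r.x,np.degrees(r.x[2:]),r.fun.round(1))
E
```

```text
[ 5.43824822e+02 -1.10204993e+02  1.95626686e+01  1.61812519e+00
  5.20836366e-02] [92.71174408  2.98417256] [-0.7 -1.9  1.6  0.2 -3.2 -7.7 -0.1  4.4  2.2  3.6]
[ 5.46520477e+02 -1.13137336e+02  1.63537708e+00 -3.10048807e-02] [93.70020466 -1.77644881] [-3.4 -2.7  1.5  1.5  3.6 -9.4 -3.4  5.2  2.1  4.4]
[ 546.3865925  -112.91030857    1.6322879 ] [93.52320747] [-6.9 -2.  -1.9  3.6  3.5 -9.6 -0.4  4.8  4.8  3.9]
```

```bash
python3 - <<'E'
from h import *
C=load('w5'); f=lambda a:np.array(a)/2.3+[0,170]
U=f([(8,58),(50,303),(738,55),(625,85),(692,85)])
L=np.array([[80,-30,10],[80,30,10],[-80,-30,10],[-55,-25,42],[-69,-25,42]],float)
def P(p): return (Ro.from_euler('ZYX',[p[3],-p[4],p[5]]).as_matrix()@L.T).T+p[:3]
r=least_squares(lambda p:(proj(C,P(p))-U).ravel(),[544,-112,30,1.6,0,0]);print(r.x.round(2),np.degrees(r.x[3:]),r.fun.round(1))
r=least_squares(lambda q:(proj(C,P([q[0],q[1],30,*q[2:]]))-U).ravel(),[544,-112,1.6,0,0]);print(r.x.round(2),np.degrees(r.x[2:]),r.fun.round(1))
s=arm.sense();print(s['tcp_pos'],s['eef_rot'],s['ft_torque'])
print(proj(C,PX([543.8,-111.8,29.7,np.radians(92.15),0],L))-U)
E
```

```text
[ 5.4248e+02 -1.1091e+02  2.2380e+01  1.6100e+00  2.0000e-02  8.0000e-02] [92.34041477  1.29704795  4.72989364] [ 3.  -2.4 -1.8  2.7 -1.7 -4.6 -1.2  2.1  1.6  1.7]
[ 5.4408e+02 -1.1298e+02  1.6200e+00 -4.0000e-02  1.0000e-01] [92.95070634 -2.18305063  5.49094889] [ 2.2 -3.  -2.9  4.1  3.3 -4.9 -3.7  2.1  1.4  1.8]
[ 546.2808249  -173.65593919   42.8844949 ] [ 3.13544370e+00  5.46963813e-02 -1.73249385e-03] [-0.05968155 -0.03306873 -0.01615754]
[[-7.27573908 -0.87417296]
 [-5.00256241  4.43320446]
 [ 2.27292766 -0.75882586]
 [-1.69685079 13.7059823 ]
 [ 3.19519778 13.57102394]]
```

```bash
python3 - <<'E'
from h import *
C=load('w5'); f=lambda a:np.array(a)/2.3+[0,170]
U=f([(8,58),(50,303),(738,55),(658,83)])
L=np.array([[80,-30,10],[80,30,10],[-80,-30,10],[-62,-25,10]],float)
for z in(28,29.7,31):
  r=least_squares(lambda q:(proj(C,PX([q[0],q[1],z,*q[2:]],L))-U).ravel(),[544,-112,1.6,0]);print(z,r.x.round(2),np.degrees(r.x[2:]),r.fun.round(1))
print(proj(C,PX([543.8,-111.8,29.7,np.radians(92.15),0],L))-U)
C=load('w4');g=lambda a:np.array(a)/4+[125,145]
U=g([(30,58),(50,322),(763,58),(760,322)])
L=np.array([[80,-30,10],[80,30,10],[-80,-30,10],[-80,30,10]],float)
r=least_squares(lambda q:(proj(C,PX([q[0],q[1],0,q[2],0],L))-U).ravel(),[544,-112,1.6]);print(r.x.round(2),np.degrees(r.x[2:]),r.fun.round(1))
E
```

```text
28 [ 5.4303e+02 -1.1157e+02  1.6100e+00 -4.0000e-02] [92.2432519  -2.52314431] [-0.6 -1.2  0.9  1.2  0.9  1.2 -1.2 -1.1]
29.7 [ 5.4342e+02 -1.1178e+02  1.6100e+00 -6.0000e-02] [92.46565608 -3.62880762] [-0.8 -1.3  1.1  1.2  1.3  1.2 -1.4 -1. ]
31 [ 5.4372e+02 -1.1194e+02  1.6200e+00 -8.0000e-02] [92.62875682 -4.44744305] [-1.  -1.4  1.3  1.2  1.5  1.2 -1.7 -0.9]
[[-7.27573908 -0.87417296]
 [-5.00256241  4.43320446]
 [ 2.27292766 -0.75882586]
 [ 0.42612908 -2.87085694]]
[ 543.33 -111.97    1.6 ] [91.94725156] [-1.7 -0.5 -0.4  0.6  1.4 -0.4  0.8  0.6]
```

The bar is gripped (13.8 mm). I'd misread its end face at first: with the base corners used instead, the fit agrees apart from a slight nose droop. Next I'll fly higher and to the side so the wrist camera sees the station clearly.

Call:
{"op": "step_arm", "data": {
  "dp": [
    [-5,10,25],
    [-20,30,50],
    [-35,60,75],
    [-50,95,95],
    [-60,130,107],
    [-66,155,107],
    [-66,164,107],
    [-66,164,107]
  ],
  "twist": [0,0,0,0,0,0,0,0],
  "fingers": [-1,-1,-1,-1,-1,-1,-1,-1]
}}

```text
t: 12.6
tcp_pos: [480.2, -8.2, 150.0]
eef_rot: [3.135, 0.058, -0.001]
wrist_force: [1.3, -0.5, -2.1]
grip_width: 0.146
```

```bash
python3 - <<'E'
from h import *
im,C=snap('wrist','w6')
E
```

```text
(no output)
```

View pics/w6.png

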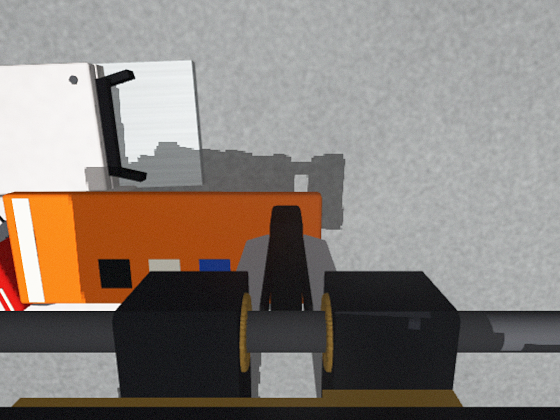

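The station is clear: apron corners at about (194,61) and (202,185), roof mouth edge at x≈93–105, lead-ins at (133,73) and (145,178). I'll take a second viewpoint.

Call:
{"op": "step_arm", "data": {
  "dp": [
    [0,10,0],
    [0,30,0],
    [0,50,0],
    [0,60,0],
    [0,60,0],
    [0,60,0],
    [0,60,0],
    [0,60,0]
  ],
  "twist": [0,0,0,0,0,0,0,0],
  "fingers": [-1,-1,-1,-1,-1,-1,-1,-1]
}}

```text
t: 13.32
tcp_pos: [480.4, 49.8, 149.6]
eef_rot: [3.135, 0.056, -0.002]
wrist_force: [-0.5, -0.7, -2.5]
grip_width: 0.148
```

```bash
python3 - <<'E'
from h import *
im,C=snap('wrist','w7')
a=cv2.imread('pics/w6.png')[40:220,60:230]; b=im[40:240,0:300]
cv2.imwrite('pics/w6c.png',cv2.resize(a,None,fx=3.3,fy=3.3,interpolation=cv2.INTER_CUBIC))
cv2.imwrite('pics/w7c.png',cv2.resize(b,None,fx=2.6,fy=2.6,interpolation=cv2.INTER_CUBIC))
E
```

```text
(no output)
```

View pics/w6c.png

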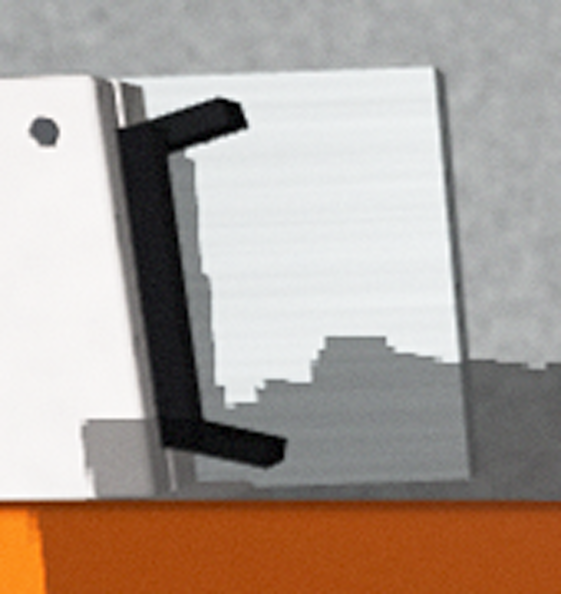

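View pics/w7c.png

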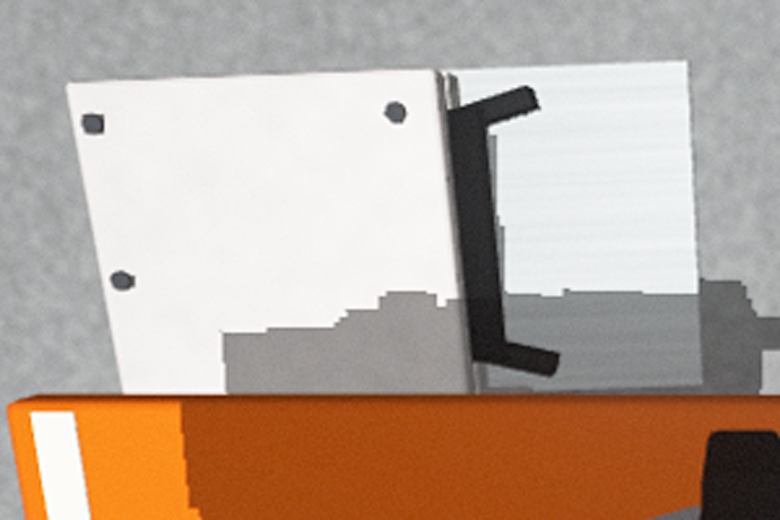

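```bash
python3 - <<'E'
from h import *
A,B=load('w6'),load('w7'); fa=lambda p:np.array(p)/3.3+[60,40]; fb=lambda p:np.array(p)/2.6+[0,40]
for a,b,n in(((437,67),(687,61),'apron -y'),((470,478),(702,386),'apron +y'),((96,76),(437,70),'roof')): print(n,tri([A,B],[fa(a),fb(b)]))
LA=np.array([[-70,-50,12],[-70,50,12],[0,-48,36.5]],float);UA=fa([(437,67),(470,478),(96,76)])
LB=np.r_[LA,[[105,-48,36.5]]];UB=fb([(687,61),(702,386),(437,70),(68,85)])
f=lambda q:np.r_[proj(A,PX([q[0],q[1],q[3],q[2],0],LA))-UA,proj(B,PX([q[0],q[1],q[3],q[2],0],LB))-UB].ravel()
r=least_squares(f,[532,133,1.6,0]);print(r.x,np.degrees(r.x[2]),r.fun.round(1))
r=least_squares(lambda q:f([*q,0]),[532,133,1.6]);print(r.x,np.degrees(r.x[2]),r.fun.round(1)); q=r.x
print('knob',PX([q[0],q[1],0,q[2],0],[[58,100,60]]), 'home bar',PX([q[0],q[1],0,q[2],0],[[-52,0,42],[-152,0,42]]))
# plate in hand from w7
U=fb([(8,400)]) ; print(U)
E
```

```text
apron -y [587.67334574  70.63573398   5.75157682]
apron +y [486.69032616  63.23145389   9.48734304]
roof [579.17385479 139.50795121  34.47186619]
[531.58108917 136.43121986   1.64591524  -3.28583885] 94.30399687090473 [-0.5  0.8  0.6 -0.   0.1 -0.   0.1  0.8  0.5 -0.9 -0.2 -0.4 -0.4 -0.3]
[531.38269639 135.42153701   1.64652257] 94.33879407539078 [-0.3  0.5  1.   0.9 -0.8 -0.3  1.1  0.5  1.6  0.  -0.2 -0.6 -2.  -0.3]
knob [[427.28135708 185.68992821  60.        ]] home bar [[535.31669857  83.57056183  42.        ]
 [542.88208737 -16.14285198  42.        ]]
[[  3.07692308 193.84615385]]
```

Station fit: mouth (531.4,135.5), yaw 94.3°, knob about (427,186). I'll line the plate up over the apron, nose just before the lead-ins and a few mm high.

Call:
{"op": "step_arm", "data": {
  "dp": [
    [10,-20,0],
    [25,-45,0],
    [42,-75,0],
    [58,-100,-10],
    [65,-110,-40],
    [65,-110,-75],
    [65,-110,-105],
    [65,-110,-118]
  ],
  "twist": [0.01,0.02,0.04,0.04,0.04,0.04,0.04,0.04],
  "fingers": [-1,-1,-1,-1,-1,-1,-1,-1]
}}

```text
t: 14.03
tcp_pos: [543.4, -60.7, 27.6]
eef_rot: [3.135, 0.116, -0.01]
wrist_force: [0.2, -0.2, -3.0]
grip_width: 0.15
```

```bash
python3 - <<'E'
from h import *
s=arm.sense();M=Ro.from_rotvec(s['eef_rot']).as_matrix();print('tool x yaw',np.degrees(np.arctan2(M[1,0],M[0,0])),s['tcp_pos'],s['wrist_force'])
o=np.array([531.4,135.7]);a=np.radians(94.3);d=s['tcp_pos'][:2]-o;print('station coords of tcp',d@[np.cos(a),np.sin(a)],d@[-np.sin(a),np.cos(a)])
im,C=snap('wrist','w8'); im,_=snap('scene','s8')
cv2.imwrite('pics/s8c.png',cv2.resize(im[150:270,230:420],None,fx=4,fy=4,interpolation=cv2.INTER_CUBIC))
E
```

```text
tool x yaw 4.247105899627034 [543.43233915 -60.71350938  27.55304294] [ 0.17229481 -0.17249645 -3.00668835]
station coords of tcp -196.76280104428744 2.728365141625532
```

View pics/w8.png

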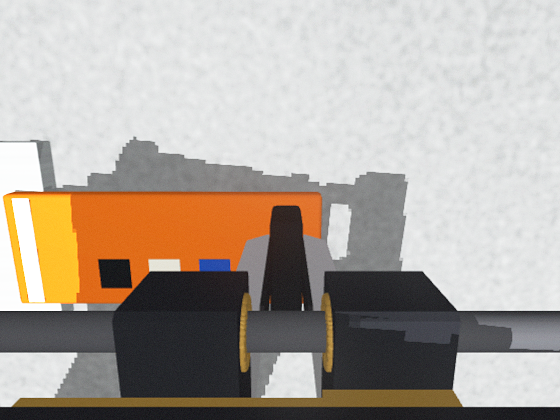

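View pics/s8c.png

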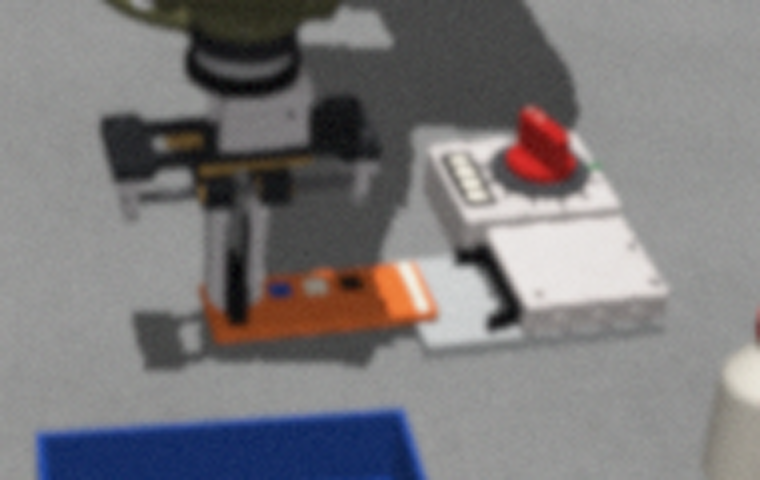

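Nose is level over the apron but the TCP sits 2.7 mm sideways of the slot axis. I'll correct that, advance, and lower to contact.

Call:
{"op": "step_arm", "data": {
  "dp": [
    [3,0,1],
    [3,0,1],
    [3,6,0],
    [2.5,14,0],
    [2,22,0],
    [1.5,28,-1],
    [1,32,-2],
    [1,32,-2]
  ],
  "twist": [0,0,0,0,0,0,0,0],
  "fingers": [-1,-1,-1,-1,-1,-1,-1,-1]
}}

```text
t: 14.8
tcp_pos: [544.8, -27.4, 27.2]
eef_rot: [3.134, 0.119, -0.009]
wrist_force: [-0.8, -0.2, -1.9]
grip_width: 0.142
```

```bash
cat > st.py <<'E'
from h import *
s=arm.sense();M=Ro.from_rotvec(s['eef_rot']).as_matrix();print(s['t'],'tool x yaw',np.degrees(np.arctan2(M[1,0],M[0,0])),s['tcp_pos'],s['wrist_force'],s['ft_torque'])
o=np.array([531.4,135.7]);a=np.radians(94.3);d=s['tcp_pos'][:2]-o;print('station coords of tcp',d@[np.cos(a),np.sin(a)],d@[-np.sin(a),np.cos(a)])
E
python3 - <<'E'
import st
from h import *
im,C=snap('wrist','w9'); im,_=snap('scene','s9')
cv2.imwrite('pics/s9c.png',cv2.resize(im[150:270,230:420],None,fx=4,fy=4,interpolation=cv2.INTER_CUBIC))
E
```

```text
14.8 tool x yaw 4.340223013362006 [544.84928007 -27.41801587  27.19529195] [-0.82318201 -0.22031259 -1.92111795] [-0.10672213 -0.0562735  -0.03880371]
station coords of tcp -163.66727033494388 -1.1810409896736476
```

View pics/w9.png

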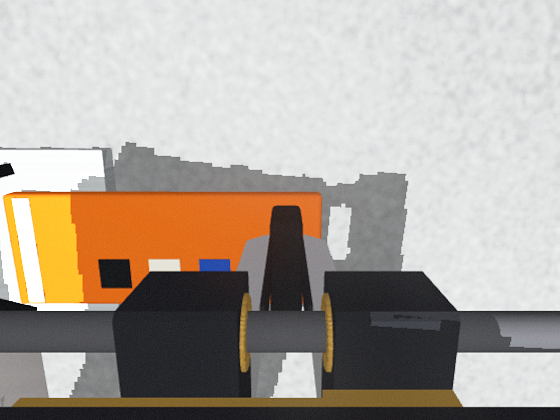

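View pics/s9c.png

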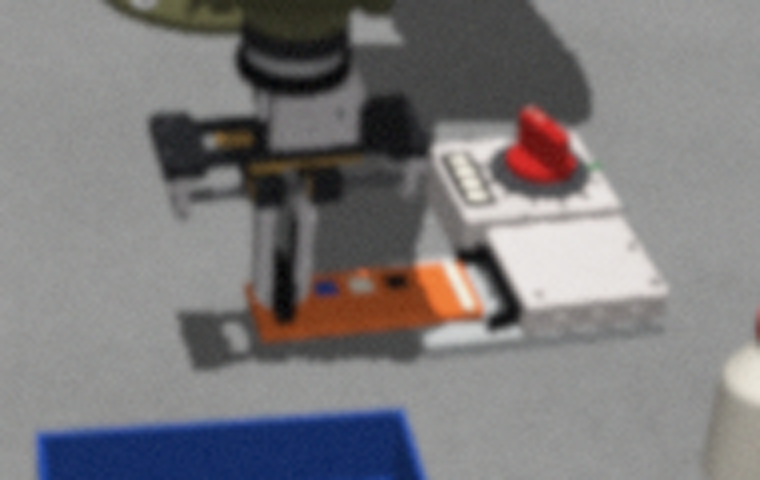

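```bash
python3 - <<'E'
from h import *
C=load('w9'); S=[531.4,135.7,0,np.radians(94.3),0]
for z in (12,24,30): print(z,proj(C,PX(S,[[-24,-35,z],[-24,35,z],[-70,-50,12]])).round(0).tolist())
tc=np.array([544.35,-27.4]);y=np.radians(94.6)
for z in(22,24):
  o=tc+62*np.array([np.cos(y),np.sin(y)]); print(proj(C,PX([*o,z-10,y,0],[[80,-30,10],[80,30,10],[-80,-30,10]])).round(0).tolist())
im=cv2.imread('pics/w9.png');cv2.imwrite('pics/w9c.png',cv2.resize(im[130:330,0:150],None,fx=3,fy=3,interpolation=cv2.INTER_CUBIC))
E
```

```text
12 [[16.0, 181.0], [37.0, 304.0], [102.0, 152.0]]
24 [[-1.0, 185.0], [23.0, 315.0], [102.0, 152.0]]
30 [[-10.0, 188.0], [15.0, 322.0], [102.0, 152.0]]
[[-1.0, 195.0], [20.0, 305.0], [322.0, 193.0]]
[[-4.0, 196.0], [17.0, 307.0], [323.0, 194.0]]
```

View pics/w9c.png

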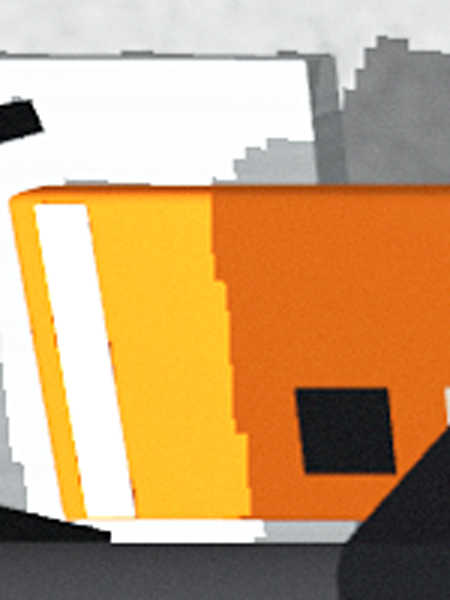

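```bash
python3 - <<'E'
from h import *
A,B,D=load('w6'),load('w7'),load('w9'); fa=lambda p:np.array(p)/3.3+[60,40]; fb=lambda p:np.array(p)/2.6+[0,40]
o=np.array([531.4,135.7,0]);a=np.radians(94.3);R=np.array([[np.cos(a),np.sin(a),0],[-np.sin(a),np.cos(a),0],[0,0,1]])
P=lambda *k:(R@(tri(*k)-o)).round(1)
print('up tip inner',P([A,B,D],[fa((247,127)),fb((540,105)),(14,173)]),P([A,B],[fa((247,127)),fb((540,105))]))
print('up tip outer',P([A,B,D],[fa((238,98)),fb((528,87)),(11,163)]))
print('lo tip inner',P([A,B,D],[fa((285,440)),fb((558,354)),(37,308)]),P([A,B],[fa((285,440)),fb((558,354))]))
print('lo tip outer',P([A,B],[fa((270,467)),fb((552,376))]))
print('inner root up',P([A,B],[fa((170,152)),fb((487,126))]),'lo',P([A,B],[fa((200,420)),fb((503,343))]))
E
```

```text
up tip inner [-23.6 -39.1  12. ] [-23.9 -38.8  13.2]
up tip outer [-20.8 -44.9   9.5]
lo tip inner [-22.8  37.7  10.9] [-22.4  37.9   9.6]
lo tip outer [-22.1  43.   21.2]
inner root up [-10.4 -32.5  26.5] lo [-9.6 30.3 28.8]
```

The slot axis checks out, with the lead-ins centred within about 1 mm and the plate nose centred between them. I'll lower 1 mm and advance into the mouth.

Call:
{"op": "step_arm", "data": {
  "dp": [
    [0,0,-0.5],
    [0,0,-1.2],
    [-0.2,4,-1.2],
    [-0.6,9,-1.2],
    [-1.1,15,-1.2],
    [-1.6,21,-1.2],
    [-2,26,-1.2],
    [-2.3,30,-1.2]
  ],
  "twist": [0,0,0,0,0,0,0,0],
  "fingers": [-1,-1,-1,-1,-1,-1,-1,-1]
}}

```text
t: 15.57
tcp_pos: [542.9, 2.3, 26.4]
eef_rot: [3.134, 0.118, -0.008]
wrist_force: [0.1, -5.0, 5.5]
grip_width: 0.147
```

```bash
python3 st.py
```

```text
15.5667 tool x yaw 4.324514854183143 [542.92778119   2.32138549  26.3837622 ] [ 0.1375858  -4.95503457  5.48849118] [-0.4308833  -0.13991584 -0.0110015 ]
station coords of tcp -133.86750987845969 -1.4947733228515225
```

Call:
{"op": "step_arm", "data": {
  "dp": [
    [0,0,0.3],
    [-0.3,4,0.3],
    [-0.6,8,0.3],
    [-1,13,0.3],
    [-1.4,18,0.3],
    [-1.7,22,0.3],
    [-2,26,0.3],
    [-2,26,0.3]
  ],
  "twist": [0,0,0,0,0,0,0,0],
  "fingers": [-1,-1,-1,-1,-1,-1,-1,-1]
}}

```text
t: 16.23
tcp_pos: [540.8, 29.3, 26.6]
eef_rot: [3.134, 0.119, -0.008]
wrist_force: [0.3, 1.2, -0.4]
grip_width: 0.151
```

```bash
python3 st.py; python3 - <<'E'
from h import *
im,C=snap('wrist','w10'); im,_=snap('scene','s10')
cv2.imwrite('pics/s10c.png',cv2.resize(im[150:270,230:420],None,fx=4,fy=4,interpolation=cv2.INTER_CUBIC))
E
```

```text
16.2333 tool x yaw 4.358586010538549 [540.79364464  29.27579344  26.6181678 ] [ 0.29903269  1.24606521 -0.43654238] [ 0.52354403 -0.09947858 -0.04779828]
station coords of tcp -106.8289601401083 -1.3876512687505125
```

View pics/w10.png

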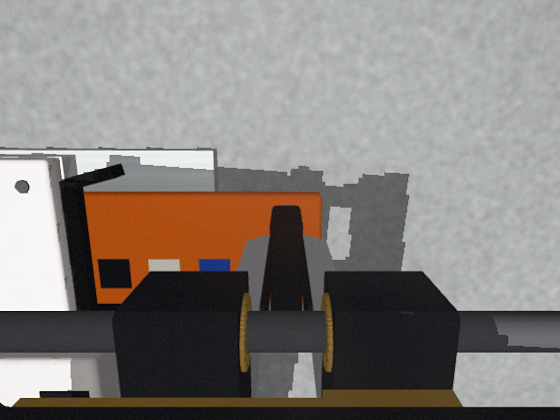

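View pics/s10c.png

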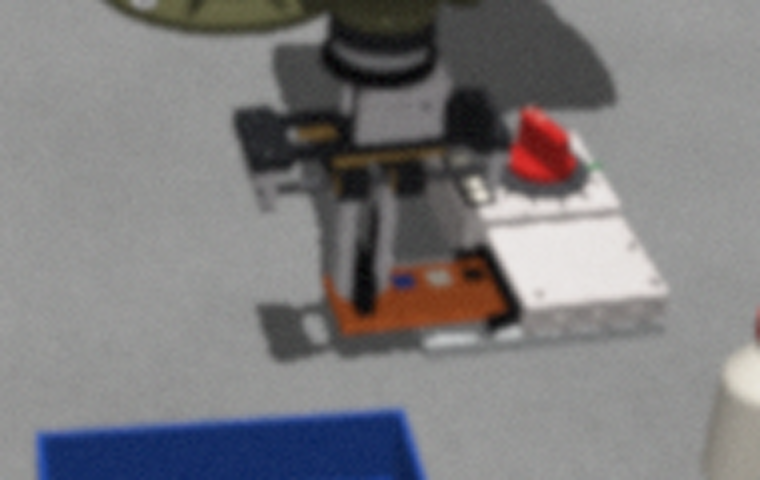

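The nose is 35 mm inside the slot with almost no force. On to the stop.

Call:
{"op": "step_arm", "data": {
  "dp": [
    [-0.4,5,0],
    [-0.9,11,0],
    [-1.4,18,0],
    [-2,25,0],
    [-2.5,32,0],
    [-3,38,0],
    [-3.4,44,0],
    [-3.6,47,0]
  ],
  "twist": [0,0,0,0,0,0,0,0],
  "fingers": [-1,-1,-1,-1,-1,-1,-1,-1]
}}

```text
t: 17.0
tcp_pos: [537.1, 76.7, 26.6]
eef_rot: [3.135, 0.12, -0.008]
wrist_force: [0.8, -1.9, 1.0]
grip_width: 0.146
```

```bash
python3 st.py
```

```text
17.0 tool x yaw 4.378710115268148 [537.13331198  76.70329834  26.61044678] [ 0.77291347 -1.8959      0.98366061] [-0.07997454 -0.03928871 -0.01906659]
station coords of tcp -59.26051025671839 -1.293675897241265
```

Call:
{"op": "step_arm", "data": {
  "dp": [
    [-0.1,1.5,0],
    [-0.2,3,0],
    [-0.3,4.5,0],
    [-0.4,5.5,0],
    [-0.5,6.5,0],
    [-0.5,7,0],
    [-0.6,7.5,0],
    [-0.6,8,0]
  ],
  "twist": [0,0,0,0,0,0,0,0],
  "fingers": [-1,-1,-1,-1,-1,-1,-1,-1]
}}

```text
t: 17.67
tcp_pos: [536.5, 84.5, 26.6]
eef_rot: [3.134, 0.12, -0.008]
wrist_force: [-0.5, -7.8, 1.5]
grip_width: 0.143
```

```bash
python3 st.py
```

```text
17.6667 tool x yaw 4.377638945738987 [536.53412233  84.46407849  26.61135388] [-0.51355125 -7.83861191  1.51981844] [-1.19033649 -0.00545931 -0.02952256]
station coords of tcp -51.47664918737137 -1.278066294640185
```

Call:
{"op": "step_arm", "data": {
  "dp": [
    [0,0.5,0],
    [-0.1,1,0],
    [-0.1,1.5,0],
    [-0.2,2,0],
    [-0.2,2.5,0],
    [-0.2,3,0],
    [-0.2,3,0],
    [-0.2,3,0]
  ],
  "twist": [0,0,0,0,0,0,0,0],
  "fingers": [-1,-1,-1,-1,-1,-1,-1,-1]
}}

```text
t: 18.33
tcp_pos: [536.6, 84.6, 26.9]
eef_rot: [3.13, 0.119, -0.008]
wrist_force: [-0.4, -27.0, 5.7]
grip_width: 0.149
```

```bash
python3 st.py;  python3 - <<'E'
from h import *
im,C=snap('wrist','w11')
E
```

```text
18.3333 tool x yaw 4.352347843338628 [536.57852265  84.61200106  26.894797  ] [ -0.35723737 -26.98485943   5.74881596] [-4.26367034  0.13738606  0.0249767 ]
station coords of tcp -51.33247207811836 -1.3334326838928166
```

View pics/w11.png

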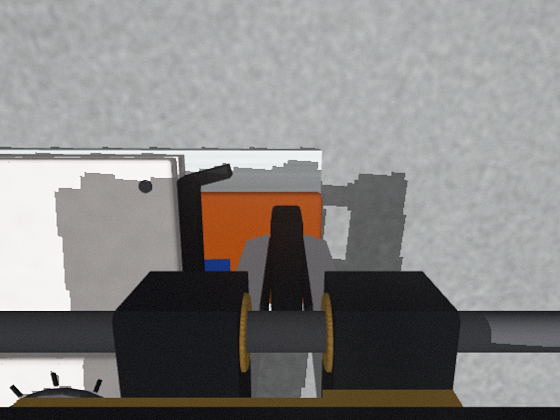

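It's against the stop: 27 N, TCP at station x=-51.3 (expected -52), tail flush with the apron end. I'll release with a small opening and rise.

Call:
{"op": "step_arm", "data": {
  "dp": [
    [0,-0.3,0],
    [0,-0.3,0],
    [0,-0.3,0],
    [0,-0.3,0],
    [0,-0.3,0],
    [0,-0.3,0],
    [0,-0.3,5],
    [0,-0.3,15]
  ],
  "twist": [0,0,0,0,0,0,0,0],
  "fingers": [-0.5,-0.5,-0.5,-0.5,-0.5,-0.5,-0.5,-0.5]
}}

```text
t: 19.05
tcp_pos: [536.0, 84.4, 41.5]
eef_rot: [3.13, 0.119, -0.011]
wrist_force: [0.0, -0.3, 0.0]
grip_width: 0.248
```

Call:
{"op": "step_arm", "data": {
  "dp": [
    [0,0,10],
    [0,0,30],
    [0,0,60],
    [0,0,90],
    [-10,10,120],
    [-20,20,130],
    [-30,30,135],
    [-40,40,135]
  ],
  "twist": [0,0,0,0,0,0,0,0],
  "fingers": [-0.5,-0.5,-0.5,-0.5,0,0.5,1,1]
}}

```text
t: 19.72
tcp_pos: [495.6, 125.0, 178.0]
eef_rot: [3.13, 0.119, -0.008]
wrist_force: [-0.9, 0.7, 0.7]
grip_width: 0.498
```

```bash
python3 st.py;  python3 - <<'E'
from h import *
im,C=snap('wrist','w12')
E
```

```text
19.7167 tool x yaw 4.351176396688418 [495.56370814 125.03524117 178.02957401] [-0.92610462  0.68759769  0.74743869] [-0.00738809  0.02070004 -0.00409202]
station coords of tcp -7.947779414916323 36.535047524568434
```

View pics/w12.png

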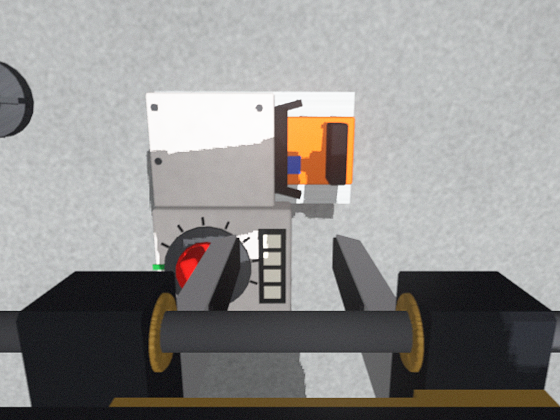

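The plate is fully in: the tail is flush with the apron's edge at x≈354 and the bar is outside. Next I'll move so the knob is in clear view.

Call:
{"op": "step_arm", "data": {
  "dp": [
    [-20,5,0],
    [-45,15,0],
    [-75,30,0],
    [-100,40,0],
    [-110,45,0],
    [-115,45,0],
    [-115,45,0],
    [-115,45,0]
  ],
  "twist": [0,0,0,0,0,0,0,0],
  "fingers": [1,1,1,1,1,1,1,1]
}}

```text
t: 20.43
tcp_pos: [379.5, 171.1, 176.7]
eef_rot: [3.13, 0.12, -0.011]
wrist_force: [0.4, -0.4, 0.4]
grip_width: 0.999
```

```bash
python3 st.py;  python3 - <<'E'
from h import *
im,C=snap('wrist','w13')
E
```

```text
20.4333 tool x yaw 4.405283892773454 [379.5210121  171.12054304 176.66649412] [ 0.43889285 -0.4184279   0.35258889] [ 0.02624045  0.00483609 -0.03515375]
station coords of tcp 46.70853208710667 148.79568160541814
```

View pics/w13.png

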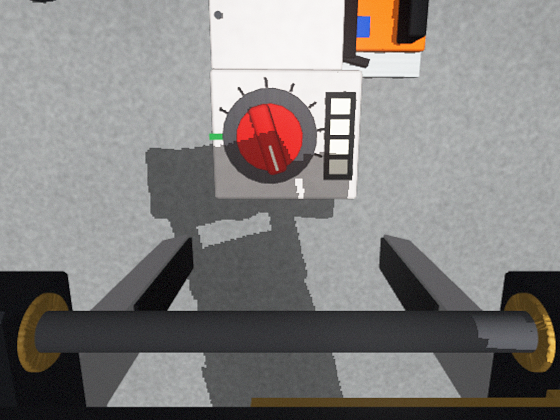

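Call:
{"op": "step_arm", "data": {
  "dp": [
    [0,10,0],
    [0,30,-10],
    [0,40,-20],
    [0,40,-20],
    [0,40,-20],
    [0,40,-20],
    [0,40,-20],
    [0,40,-20]
  ],
  "twist": [0,0,0,0,0,0,0,0],
  "fingers": [1,1,1,1,1,1,1,1]
}}

```text
t: 21.15
tcp_pos: [379.9, 210.7, 157.0]
eef_rot: [3.131, 0.119, -0.011]
wrist_force: [0.9, 0.2, 0.3]
grip_width: 0.998
```

```bash
python3 st.py;  python3 - <<'E'
from h import *
im,C=snap('wrist','w14')
for n in('w13','w14'):
    im=cv2.imread(f'pics/{n}.png')
    hsv=cv2.cvtColor(im,cv2.COLOR_BGR2HSV);m=((hsv[...,0]<8)|(hsv[...,0]>172))&(hsv[...,1]>120)&(hsv[...,2]>60)
    ys,xs=np.nonzero(m);print(n,np.median(xs),np.median(ys))
    cx,cy=int(np.median(xs)),int(np.median(ys)); x0,y0=max(cx-70,0),max(cy-70,0); print(x0,y0)
    cv2.imwrite(f'pics/{n}c.png',cv2.resize(im[y0:y0+140,x0:x0+140],(560,560),interpolation=cv2.INTER_CUBIC))
E
```

```text
21.15 tool x yaw 4.35090111341987 [379.86813823 210.68804091 156.99330484] [0.91500273 0.15285104 0.26266514] [-0.0030292  -0.00796042 -0.01461331]
station coords of tcp 86.13862565658145 145.48281197296077
w13 269.0 136.0
199 66
w14 323.0 143.0
253 73
```

View pics/w13c.png

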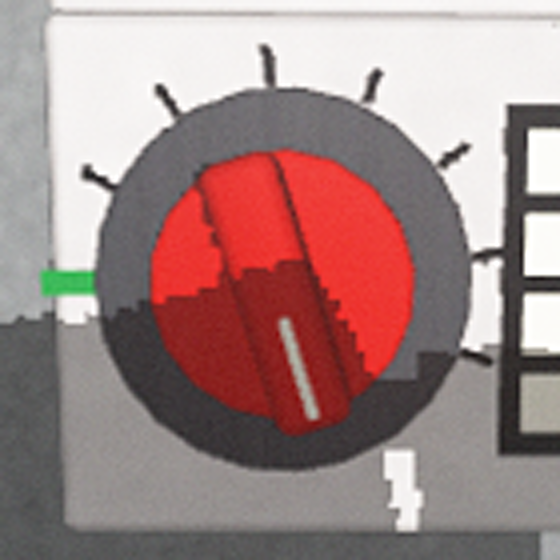

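View pics/w14c.png

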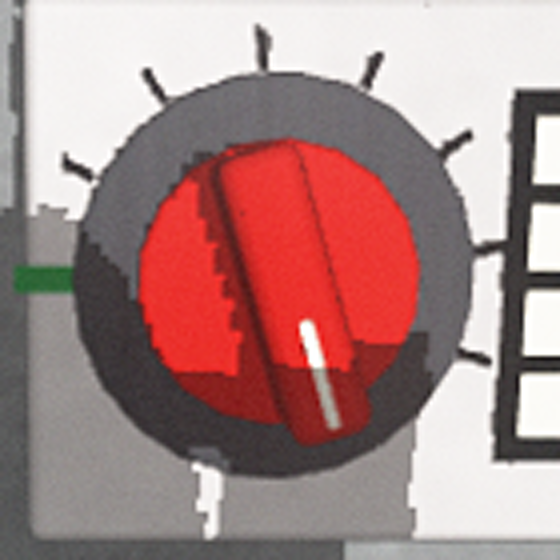

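The raised bar is turned about 75° clockwise from the green tick, so q≈1.3, within the stated start range. The scale's ticks run clockwise from green. I'll triangulate the bar.

```bash
python3 - <<'E'
from h import *
A,B=load('w13'),load('w14'); fa=lambda p:np.array(p)/4+[199,66]; fb=lambda p:np.array(p)/4+[253,73]
P=[tri([A,B],[fa(a),fb(b)]) for a,b in(((200,178),(222,165)),((272,155),(298,143)),((290,432),(302,443)),((350,408),(368,420)),((283,320),(306,323)),((313,418),(335,428)))]
for p in P: print(p.round(1))
c=sum(P[:4])/4;print('centre',c)
d=(P[0]+P[1]-P[2]-P[3]);print('yaw bar',np.degrees(np.arctan2(d[1],d[0])))
# dial base circle: ellipse centre at z~45-50
for z in(45,50): print(plane(A,[fa((284,278))],z),plane(B,[fb((274,274))],z))
# on a plane z=top
for C,f,q in((A,fa,[(200,178),(272,155),(290,432),(350,408)]),(B,fb,[(222,165),(298,143),(302,443),(368,420)])):
    for z in(65,75):
        p=plane(C,f(q),z);d=p[0]+p[1]-p[2]-p[3];print(z,p.mean(0),np.degrees(np.arctan2(d[1],d[0])),'len',np.linalg.norm(d)/2,'w',np.linalg.norm(p[0]-p[1]))
# green tick
print(plane(A,[fa((68,283))],45),plane(B,[fb((42,279))],45))
E
```

```text
[447.8 201.3  88.2]
[452.3 189.3  86.1]
[403.6 183.1  81.6]
[408.8 172.6  83.2]
[424.5 185.5  89.1]
[407.8 179.1  89.9]
centre [428.14565225 186.57803324  84.78936103]
yaw bar 21.736031026402404
[[429.15166895 187.08544517  45.        ]] [[429.16435139 186.77312325  45.        ]]
[[429.43781636 186.94089941  50.        ]] [[429.4743983  187.30454077  50.        ]]
65 [426.91351239 187.26974045  65.        ] 22.402616674305968 len 49.783161064440066 w 14.04184381164409
75 [427.60258846 186.95432619  75.        ] 22.40261667430597 len 48.064516295029705 w 13.557082681499706
65 [426.92695835 184.22785549  65.        ] 21.005665776914736 len 50.92853988458557 w 13.63594753987507
75 [427.67584053 185.46367356  75.        ] 21.00566577691472 len 49.0424576487038 w 13.130955280472818
[[424.82962185 230.44560723  45.        ]] [[424.90704601 230.6225333   45.        ]]
```

```bash
python3 - <<'E'
from h import *
A,B=load('w13'),load('w14'); fa=lambda p:np.array(p)/4+[199,66]; fb=lambda p:np.array(p)/4+[253,73]
for n,a,b in(('red L',(150,280),(138,280)),('red R',(413,280),(418,280)),('grey L',(97,275),(76,275)),('grey R',(471,275),(472,275)),('tick greenL',(42,283),(15,279))): print(n,tri([A,B],[fa(a),fb(b)]).round(1))
im,C=snap('scene','s15'); cv2.imwrite('pics/s15c.png',cv2.resize(im[150:250,320:420],(700,700)[:2] if 0 else (600,600),interpolation=cv2.INTER_CUBIC))
print(proj(C,[[428.5,186.8,z] for z in(45,55,65,75,85)]))
E
```

```text
red L [427.2 212.6  56.9]
red R [431.1 161.8  57.2]
grey L [426.8 224.1  48.8]
grey R [432.3 149.7  47.3]
tick greenL [424.4 235.8  44.4]
[[364.01402525 192.62302022]
 [364.41091141 189.8368509 ]
 [364.8109503  187.02854924]
 [365.21417962 184.19785048]
 [365.62063771 181.34448559]]
```

View pics/s15c.png

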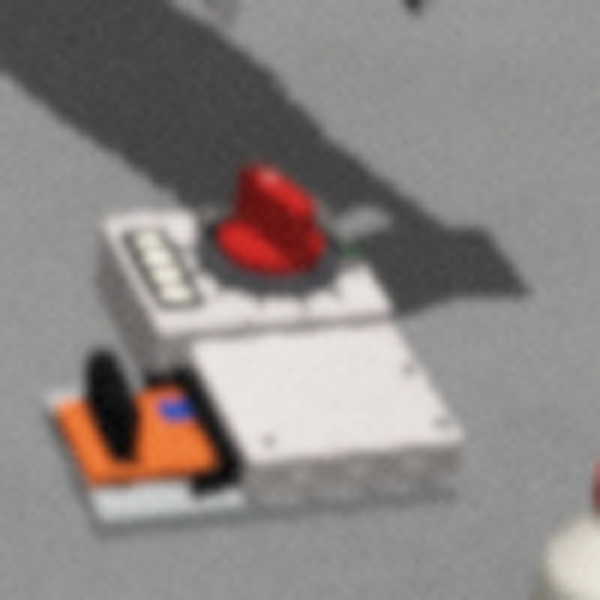

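Knob centre (429,186.8), bar yaw 21.7° so q≈1.27, bar top about 85, red disc top about 57. I'll go down over the bar with TCP z≈62.

Call:
{"op": "step_arm", "data": {
  "dp": [
    [20,-10,0],
    [40,-20,0],
    [49,-24,-5],
    [49,-24,-20],
    [49,-24,-45],
    [49,-24,-70],
    [49,-24,-88],
    [49,-24,-95]
  ],
  "twist": [0.1,0.2,0.303,0.303,0.303,0.303,0.303,0.303],
  "fingers": [1,1,1,1,1,1,1,1]
}}

```text
t: 21.92
tcp_pos: [427.8, 186.2, 59.8]
eef_rot: [3.075, 0.589, -0.013]
wrist_force: [-0.2, 0.4, -0.1]
grip_width: 0.997
```

```bash
python3 st.py
```

```text
21.9167 tool x yaw 21.69906924025593 [427.80055372 186.2130033   59.80879851] [-0.15816523  0.42684007 -0.08764608] [-0.00030643 -0.034763    0.03658352]
station coords of tcp 58.13857052282208 99.52042700048759
```

Call:
{"op": "step_arm", "data": {
  "dp": [
    [0.5,0.3,3],
    [0.5,0.3,3],
    [0.5,0.3,3],
    [0.5,0.3,3],
    [0.5,0.3,3],
    [0.5,0.3,3],
    [0.5,0.3,3],
    [0.5,0.3,3]
  ],
  "twist": [0,0,0,0,0,0,0,0],
  "fingers": [-1,-1,-1,-1,-1,-1,-1,-1]
}}

```text
t: 22.58
tcp_pos: [428.3, 186.5, 63.0]
eef_rot: [3.075, 0.59, -0.013]
wrist_force: [0.2, 0.1, -0.1]
grip_width: 0.47
```

Call:
{"op": "step_arm", "data": {
  "dp": [
    [0,0,0],
    [0,0,0],
    [0,0,0],
    [0,0,0],
    [0,0,0],
    [0,0,0],
    [0,0,0],
    [0,0,0]
  ],
  "twist": [0,0,0,0.05,0.1,0.16,0.22,0.28],
  "fingers": [-1,-1,-1,-1,-1,-1,-1,-1]
}}

```text
t: 23.25
tcp_pos: [428.3, 186.7, 63.0]
eef_rot: [2.961, 1.017, -0.011]
wrist_force: [-0.7, 2.0, 0.9]
grip_width: 0.146
```

```bash
python3 st.py
```

```text
23.25 tool x yaw 37.90317277589512 [428.30228221 186.71706358  62.98556895] [-0.68880099  2.03631827  0.92655046] [ 0.36312332  0.1330433  -0.01770709]
station coords of tcp 58.60359297817762 98.98231700808887
```

Call:
{"op": "step_arm", "data": {
  "dp": [
    [0,0,0],
    [0,0,0],
    [0,0,0],
    [0,0,0],
    [0,0,0],
    [0,0,0],
    [0,0,0],
    [0,0,0]
  ],
  "twist": [0.08,0.17,0.26,0.35,0.44,0.53,0.62,0.7],
  "fingers": [-1,-1,-1,-1,-1,-1,-1,-1]
}}

```text
t: 23.92
tcp_pos: [428.4, 186.7, 63.0]
eef_rot: [2.427, 1.975, -0.004]
wrist_force: [1.9, -0.2, -0.9]
grip_width: 0.146
```

```bash
python3 st.py
```

```text
23.9167 tool x yaw 78.26589178510064 [428.43750356 186.70584386  62.96389167] [ 1.93165679 -0.19424323 -0.9212303 ] [-0.07774961 -0.22789509 -0.07246503]
station coords of tcp 58.58226611525278 98.84831752982996
```

Call:
{"op": "step_arm", "data": {
  "dp": [
    [0,0,0],
    [0,0,0],
    [0,0,0],
    [0,0,0],
    [0,0,0],
    [0,0,0],
    [0,0,0],
    [0,0,0]
  ],
  "twist": [0.05,0.1,0.14,0.18,0.22,0.25,0.27,0.27],
  "fingers": [-1,-1,-1,-1,-1,-1,-1,-1]
}}

```text
t: 24.58
tcp_pos: [428.5, 186.7, 63.0]
eef_rot: [2.138, 2.284, -0.001]
wrist_force: [1.1, 0.1, -0.4]
grip_width: 0.143
```

```bash
python3 st.py
```

```text
24.5833 tool x yaw 93.78459130077074 [428.50519598 186.70704354  62.97978827] [ 1.09856851  0.14870076 -0.43102116] [-0.03397273 -0.21481281  0.05022525]
station coords of tcp 58.57838692067315 98.78072570008192
```

Yaw is 93.8° with no stop torque yet, so I'll push gently past the stop.

Call:
{"op": "step_arm", "data": {
  "dp": [
    [0,0,0],
    [0,0,0],
    [0,0,0],
    [0,0,0],
    [0,0,0],
    [0,0,0],
    [0,0,0],
    [0,0,0]
  ],
  "twist": [0.01,0.02,0.03,0.04,0.05,0.06,0.06,0.06],
  "fingers": [-1,-1,-1,-1,-1,-1,-1,-1]
}}

```text
t: 25.25
tcp_pos: [428.5, 186.7, 63.0]
eef_rot: [2.069, 2.347, -0.0]
wrist_force: [0.7, 0.7, -0.3]
grip_width: 0.152
```

```bash
python3 st.py
```

```text
25.25 tool x yaw 97.20539151388927 [428.52488992 186.71426244  62.97914505] [ 0.72049569  0.67449302 -0.28945988] [ 0.11541509 -0.20051596 -0.46814689]
station coords of tcp 58.58410887954172 98.76054592891406
```

Call:
{"op": "step_arm", "data": {
  "dp": [
    [0,0,0],
    [0,0,0],
    [0,0,0],
    [0,0,0],
    [0,0,0],
    [0,0,0],
    [0,0,0],
    [0,0,0]
  ],
  "twist": [0.01,0.02,0.03,0.04,0.05,0.06,0.06,0.06],
  "fingers": [-1,-1,-1,-1,-1,-1,-1,-1]
}}

```text
t: 25.92
tcp_pos: [428.5, 186.7, 63.0]
eef_rot: [1.998, 2.408, 0.0]
wrist_force: [1.2, 0.7, -0.0]
grip_width: 0.156
```

```bash
python3 st.py
```

```text
25.9167 tool x yaw 100.63066447694032 [428.52769148 186.71180467  62.98702591] [ 1.15626944  0.68220694 -0.01814454] [ 0.04376661 -0.18312661 -0.89826747]
station coords of tcp 58.58144796590317 98.75793653953262
```

The stop is reached: reaction torque rises to -0.9 N·m while the knob no longer follows. I'll release and look.

Call:
{"op": "step_arm", "data": {
  "dp": [
    [0,0,0],
    [0,0,0],
    [0,0,0],
    [0,0,0],
    [0,0,15],
    [0,0,45],
    [-20,0,80],
    [-45,0,115]
  ],
  "twist": [0,0,0,0,0,0,0,-0.1],
  "fingers": [1,1,1,1,1,1,1,1]
}}

```text
t: 26.58
tcp_pos: [383.9, 186.4, 177.9]
eef_rot: [2.115, 2.307, -0.002]
wrist_force: [-0.0, 1.0, 1.8]
grip_width: 0.689
```

Call:
{"op": "step_arm", "data": {
  "dp": [
    [0,-20,0],
    [0,-40,0],
    [0,-60,0],
    [0,-80,0],
    [0,-100,0],
    [0,-110,0],
    [0,-110,0],
    [0,-110,0]
  ],
  "twist": [0,0,0,0,0,0,0,0],
  "fingers": [1,1,1,1,1,1,1,1]
}}

```text
t: 27.25
tcp_pos: [383.9, 76.4, 178.0]
eef_rot: [2.116, 2.305, -0.002]
wrist_force: [-0.5, 0.8, -0.9]
grip_width: 0.996
```

```bash
python3 st.py;  python3 - <<'E'
from h import *
im,C=snap('wrist','w16');snap('scene','s16');im,_=snap('top','t16')
print(proj(C,PX([531.4,135.7,0,np.radians(94.3),0],[[58,100,85],[83,100,85],[33,100,85]])))
E
```

```text
27.25 tool x yaw 94.90928012322068 [383.94957578  76.42272467 177.96703315] [-0.53507139  0.80476672 -0.92661099] [-0.05990134 -0.0592451  -0.00916151]
station coords of tcp -48.05477263920358 151.4799055959519
[[362.85674385  56.3399232 ]
 [365.10812103  15.85519792]
 [360.7082201   94.97511706]]
```

View pics/w16.png

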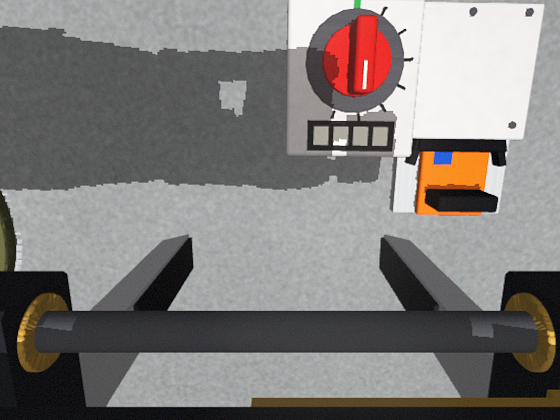

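View pics/s16.png

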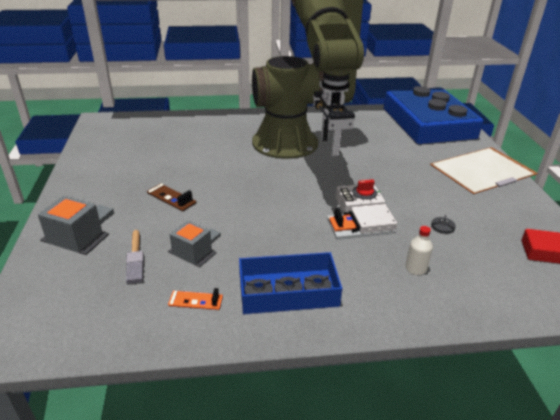

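```bash
python3 - <<'E'
from h import *
im=cv2.imread('pics/w16.png'); cv2.imwrite('pics/w16c.png',cv2.resize(im[0:220,285:545],None,fx=2.7,fy=2.7,interpolation=cv2.INTER_CUBIC))
E
```

```text
(no output)
```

View pics/w16c.png

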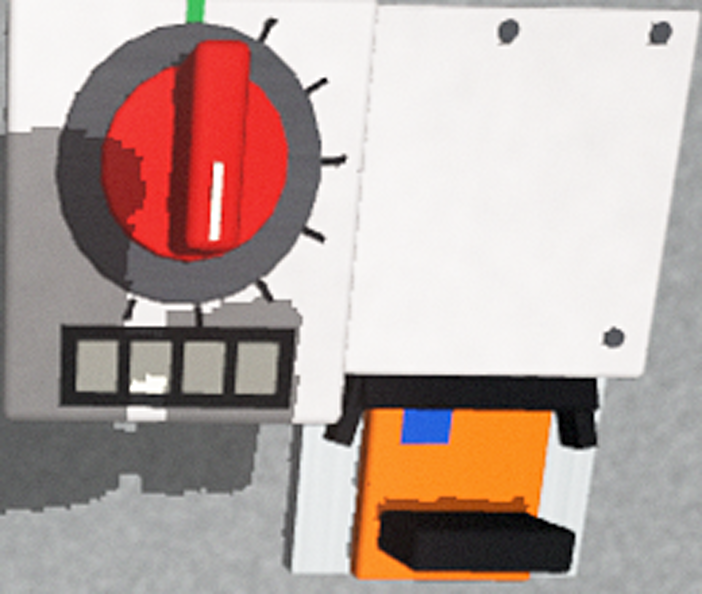

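```bash
python3 - <<'E'
from h import *
C=load('w16');f=lambda p:np.array(p)/2.7+[285,0]
for q in([(222,165),(213,240)][::-1],[(213,243),(222,42)],[(188,243),(196,45)],[(238,245),(248,48)]):
    p=plane(C,f(q),85);d=p[1]-p[0];print('bar yaw',np.degrees(np.arctan2(d[1],d[0])))
a=plane(C,f([(345,373),(375,3)]),36.5);d=a[1]-a[0];print('roof edge yaw',np.degrees(np.arctan2(d[1],d[0])))
o=np.array([531.4,135.7]);t=np.radians(94.3)
for q in((357,578),(529,580)):
    p=plane(C,[f(q)],22)[0,:2]-o;print('tail corner station',p@[np.cos(t),np.sin(t)],p@[-np.sin(t),np.cos(t)])
for q in((291,572),(577,578)):
    p=plane(C,[f(q)],12)[0,:2]-o;print('apron corner station',p@[np.cos(t),np.sin(t)],p@[-np.sin(t),np.cos(t)])
E
```

```text
bar yaw 90.55048133596794
bar yaw 95.05414353693668
bar yaw 94.98133479178118
bar yaw 95.03165455699583
roof edge yaw 94.78739724982842
tail corner station -68.18870104727988 29.67492939707762
tail corner station -68.35865468664167 -29.026215131508867
apron corner station -68.87144069220994 49.27325280342569
apron corner station -70.12473901360048 -51.255187470658214
```

```bash
python3 -c "
from rig import arm
print(arm.finish_job()); s=arm.sense(); print(s['t'])"
```

```text
the job is handed in; nothing more can be done
None
the job is handed in; nothing more can be done
```

The job is done and handed in at about 27.3 s. I drew the larger orange plate out of the small holder, laid it flat on open table and let go. I then took it by its grip bar and slid it into the station slot up to its stop. Last, I turned the red knob counter-clockwise to its zero stop.

**Checks that agreed:**
- **Plate home:** it stopped against about 27 N with the bar at station x ≈ -51.3 mm (-52 expected). The last wrist picture puts its tail at about -68 mm (-70 expected), flush with the apron end, with the bar outside.
- **Knob at zero:** the bar lies at 95.0° and the slot roof edge at 94.8°, with one end at the green tick. The stop pushed back with about 0.9 N·m before I let go.
- **Other things:** the bin, casting, bottle and brush look unmoved in the last scene picture. I did not measure them. The gripper was open and clear of everything.

**Checks that disagreed:**
- **First grip too low:** the finger tips reached below the plate, so I took hold 8 mm higher before drawing it out. It was let go less than 1 mm above the table.
- **Wrist camera heights:** some fits came out about 3 mm low, so I used the text's heights there.
- **Top camera:** it read the station's heading about 2° differently from the wrist camera, and I went by the wrist camera.
- **Knob's white mark:** one reading along this short line gave 90.6°. I set it aside because the three bar-edge readings agreed.

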